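# Load the UV steriliser

### The arm

A 7-joint arm with a two-finger parallel gripper is mounted at the origin on the work surface. World frame = base frame: x ahead of the robot, y to its left, z up, the work surface at z = 0. Lengths are in m, angles in rad, forces in N, time in s.
With the tool pointing down it reaches from about 0.4 to 0.875 m from the base axis. Payload 6.5 kg.
Tool frame: the origin (TCP) lies on the centre line of the jaws, within the pads' length; the fingertips stand 17 mm ahead of it and the grasp point (between the pads) lies 2 mm behind it; z points along the fingers, y is the line along which they close (so a half turn about z gives the same grasp; the last joint's range is limited). The gripper opens to 85 mm and grips with 20 to 120 N. Pads are 22 mm wide; open, the fingers measure 114 mm over their backs; the gripper's body (76 mm by 85 mm) begins 54 mm behind the grasp point. The pads swing forward as they close: fully open they stand 13 mm farther back than shut.
Start: joints at [-1.288, 0.536, -0.004, 1.538, 0.003, 1.067, -0.071], TCP at [0.222, 0.611, 0.248] pointing down, gripper open.
Joint ranges: [-2.7, 2.7], [-0.37, 2.16], [-1.27, 1.26], [0.24, 2.4], [-1.31, 4.45], [0.19, 1.91], [-2.76, 2.76]. Speed limits (rad/s): [2.39, 2.39, 3.14, 3.14, 3.14, 3.14, 3.14].

### API

Orientations are given as a rotation vector (axis times angle).
In Python, from plant import get_obs, cams, order gives the robot as it stands.
- The arm moves only by the tool jog_arm, never from a script. Its arguments are lists of equal length, an entry for each row: "slide": the shift along the tool's x, y, z in m, a list of three; "dr": the turn, a rotation vector about the tool's x, y, z in rad, a list of three; "grip": the finger opening in m, from 0 to 0.0854. In form: {"slide": [[dx, dy, dz], ...], "dr": [[wx, wy, wz], ...], "grip": [grip, ...]}. A call has 1 to 20 rows; each row shifts and turns the commanded pose from where the row before left it, along the tool's axes as they then stand; what a row does not reach is not made up. A row lasts 1/12 s, in which the tool goes at most 41.7 mm and 7.16 degrees, less where a joint would pass 70% of its speed; a pose out of reach is approached as far as the arm can. A call with a gripper value outside its range is refused whole. The fingers move at their own pace and stop on an object; "newtons" is the grip in N (left out, the last holds). Time passes only in rows, so rows that do not move let the fingers close. It gives the time, the measured TCP pose, the force, the opening and the grip force at its end, in the units of the state.
- get_obs(): the state, without advancing time (a new reading comes with each control period).
- cams.camera(name): name is "scene" or "top" or "wrist"; returns the picture (384x512x3 uint8, red, green, blue); there is no depth.
- cams.camera_info(name): a dict with "vfov" (degrees; the focal length in pixels is half the picture's height over the tangent of half this angle, whatever the lens; pixels are square), "cx", "cy" (the principal point, pixels), "origin" and "orientation" of the camera in the world; the wrist camera has in their place "hand_eye" (4x4, takes a point from camera to tool coordinates, whose origin is the TCP and whose axes are the flange's). Camera axes: x right, y up, looking along -z (the intrinsics and any distortion apply to the point x, -y, -z); pixel columns grow to the right and rows downward; lengths in m; the calibration is good to about 2 mm. A picture is of the moment at which its call begins: read the wrist's pose just before it. camera_info takes no time and is no camera call.
- order.job_done(): hands the job in; it is judged then, once.
The state is a dict: "clock": time; "joint_positions": joint angles; "qd": joint speeds; "tau": joint torques, N m; "ee_pos": TCP position; "tool_rot": TCP orientation; "force": force on the tool from outside, world axes, zero at the start; "torque": the same for the moment, N m; "grip_width": finger opening in m; "gripper_force": force on a finger pad.
Only numpy, scipy, OpenCV 4.12 (cv2) and the standard library are available. Lean on these libraries where they do the work, as an engineer would, in place of code of your own. Each camera call takes 0.05 s, during which the arm holds its last target. There are 200 camera calls.

### The job

Raise the steriliser's clear hood all the way to its stop, take the finished beaker off its perch and stand it in the middle of the cork coaster, and stand every blue pill box upright in the middle of a perch of its own, so that nothing overhangs an edge. Then lower the hood gently until it is fully shut and only then press the start button right down. Leave everything else on the bench where it is.

Things in the scene. Friction and masses are not known exactly. Their poses are not given: they have to be found in the camera images.
- station: UV steriliser, fixed to the bench: white base plate 270 x 260 mm, 12 mm thick, z up, origin on its underside 5 mm in -y from its centre. A clear hood, hinged near its +y edge, covers the perches; the hood's pull bar is on its -y side, and a 56 mm square pod, 30 mm high, with the start button stands beside the base at local (-87, -155) mm
- hood (a joint): angle of the clear hood (212 x 222 mm, 93 mm high, walls 4 mm; shut its top is 105 mm above the bench, or 111 mm at the lamp strip), rad: 0 shut on the base, 1.75 fully raised on its stop, where it stands about 240 mm high behind the hinge: keep clear of it. A stiff friction hinge: it stays wherever it is left and takes about 4 to 6 N at the bar to move
- hood_grip (a point): middle of the hood's pull bar: a round steel bar 12 mm thick and 120 mm long, parallel to the point's x axis, held 45 mm out from the hood's -y wall by thin stays 55 mm either side of the middle; it turns with the hood
- hood_hinge (a point): middle of the hood's hinge line, which runs along the point's x axis; turning by -angle about that x axis opens the hood. The bar lies 267 mm from it in local -y and 70 mm up when shut
- start (a joint): travel of the start button, m: 0 out, 0.006 fully pressed; springy, about 5 N at the bottom
- start_top (a point): top centre of the round steel start button (32 mm across), pressed straight down
- coaster: round cork coaster on the bench, 80 mm across, 8 mm high, stuck down; origin at the centre of its underside
- beaker: clear acrylic beaker, 60 mm across, 62 mm high, straight 3 mm wall, 70 g or so; origin at the centre of its underside, z up. It starts upright on one of the perches under the hood
- perch1: round steel perch on the steriliser's base, 78 mm across, 10 mm high, flat top, fixed; origin at the centre of its underside (the four stand in a square of 100 mm pitch)
- perch2: round steel perch on the steriliser's base, 78 mm across, 10 mm high, flat top, fixed; origin at the centre of its underside (the four stand in a square of 100 mm pitch)
- perch3: round steel perch on the steriliser's base, 78 mm across, 10 mm high, flat top, fixed; origin at the centre of its underside (the four stand in a square of 100 mm pitch)
- perch4: round steel perch on the steriliser's base, 78 mm across, 10 mm high, flat top, fixed; origin at the centre of its underside (the four stand in a square of 100 mm pitch)
- box1: round blue plastic pill box, 60 mm across, 36 mm high, 80 g or so; origin at the centre of its underside, z up. Starts upright on the bench; two to four of them are there
- box2: round blue plastic pill box, 60 mm across, 36 mm high, 80 g or so; origin at the centre of its underside, z up. Starts upright on the bench; two to four of them are there
- box3: round blue plastic pill box, 60 mm across, 36 mm high, 80 g or so; origin at the centre of its underside, z up. Starts upright on the bench; two to four of them are there
- box4: round blue plastic pill box, 60 mm across, 36 mm high, 80 g or so; origin at the centre of its underside, z up. Starts upright on the bench; two to four of them are there
- tape: roll of paper tape, flat ring 64 mm across and 25 mm high; bystander; origin at the centre of its underside
- jar: amber glass jar, 52 mm across, 68 mm high; bystander; origin at the centre of its underside
- tweezer: steel tweezer lying down, 135 mm long; bystander; origin at the centre of its underside
- thermometer: glass thermometer tube lying down, 180 mm long; bystander; origin at the centre of its underside
- tin: flat round steel tin, 70 mm across, 30 mm high; bystander; origin at the centre of its underside
- dropper: small amber glass bottle, 44 mm across, 55 mm high; bystander; origin at the centre of its underside
Things that resemble listed ones, but are neither listed nor needed, are in the scene too. Leave any turquoise look-alike of the box4 alone.

How it is judged:
By the outcome, as a careful person would: the job done as asked, in the order asked, and still so for the second after the job is handed in, with the robot touching nothing.
Of box1, box2, box3, box4 only 2 to 4 are there at a start; the rules pass over those that are not, and their reading is None.
At some moment in a run one of box1, box2, box3, box4 may be knocked a few centimetres aside while the robot is not near it.
Once in a run the grip may slacken for a moment while it holds something.
It also fails if it takes over 210 s, if anything falls off the work surface, if the arm or the gripper's body presses on something with over 40 N, if the wrist force passes 120 N, or if a joint passes its speed limit or range.

## Working session

There is one attempt and no reset: what is moved stays moved. The work goes in short steps, Python scripts to look and compute and a tool call to move; the robot and the scene stay as the last step left them, time stands still between calls to the robot, and variables do not carry over. Pictures are saved under pics/ and viewed, at most 14 in all, crops included, and the job is handed in when it is done.

Besides the shell and the picture viewer there is one more tool, called after ">>>" by a JSON object that holds its "op" and its "data". jog_arm: Moves the arm, as the interface text tells. Its arguments: {"type":"object","properties":{"slide":{"type":"array"},"dr":{"type":"array"},"grip":{"type":"array"},"newtons":{"type":"number"}},"required":["slide","dr","grip"]}

```bash
ls; mkdir -p pics; python3 - <<'E'
from plant import get_obs,cams,order
import cv2,numpy as np
print(get_obs())
for n in("scene","top","wrist"):
    print(n,cams.camera_info(n)); cv2.imwrite(f"pics/{n}0.png",cams.camera(n)[:,:,::-1])
a=cv2.imread("pics/scene0.png");b=cv2.imread("pics/top0.png")
cv2.imwrite("pics/top0b.png",cv2.resize(b,(800,600),interpolation=cv2.INTER_CUBIC))
cv2.imwrite("pics/scene0b.png",cv2.resize(a,(800,600),interpolation=cv2.INTER_CUBIC))
E
```

```text
pics
{'clock': 0.0, 'joint_positions': array([-1.28822671,  0.53718537, -0.00445083,  1.53888562,  0.00264345,
        1.06729657, -0.07119749]), 'qd': array([ 0.00023238,  0.00025525, -0.00072043,  0.00047916, -0.00043988,
       -0.00136116,  0.00038668]), 'tau': array([ 3.26284517e-04, -5.83418119e+01,  1.04892533e+00, -2.59098351e+01,
        1.23913542e-02,  9.52120026e-03,  4.17316392e-05]), 'ee_pos': array([0.22194363, 0.61028455, 0.24739565]), 'tool_rot': array([-5.44883973e-01, -3.09382871e+00,  2.76976763e-03]), 'force': array([ 0.59540377,  0.21813736, -0.05889637]), 'torque': array([-0.01547771, -0.02882094, -0.01320767]), 'gripper_force': 0.0, 'grip_width': 0.08542734988041609}
scene {'vfov': 45.46192710493527, 'cx': 268.00593796372794, 'cy': 185.50296953440335, 'origin': array([1.266381  , 0.22733021, 1.10730087]), 'orientation': array([0.39618319, 0.6354095 , 1.96654711])}
top {'vfov': 47.9773180243708, 'cx': 256.7935127092807, 'cy': 189.65317142746105, 'origin': array([ 0.42515929, -0.08120919,  1.1822954 ]), 'orientation': array([ 0.09270349, -0.11892742, -1.57002716])}
wrist {'vfov': 60.51547736014692, 'cx': 254.5985288537168, 'cy': 198.86501014913952, 'hand_eye': array([[-2.75472144e-04,  9.63897796e-01,  2.66272346e-01,
         6.71320383e-02],
       [ 9.99999853e-01,  3.89839002e-04, -3.76655153e-04,
        -4.16307715e-04],
       [-4.66860418e-04,  2.66272203e-01, -9.63897762e-01,
        -1.24933196e-01],
       [ 0.00000000e+00,  0.00000000e+00,  0.00000000e+00,
         1.00000000e+00]])}
```

View pics/top0b.png

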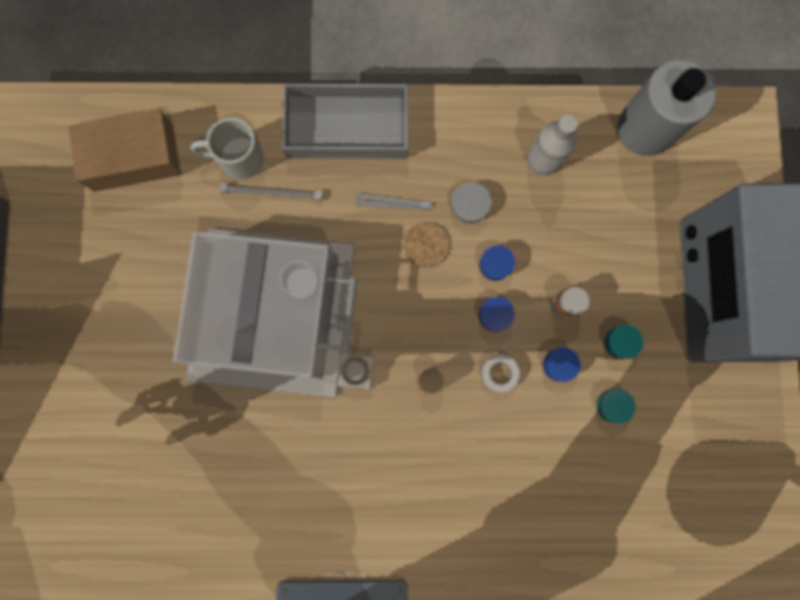

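View pics/scene0b.png

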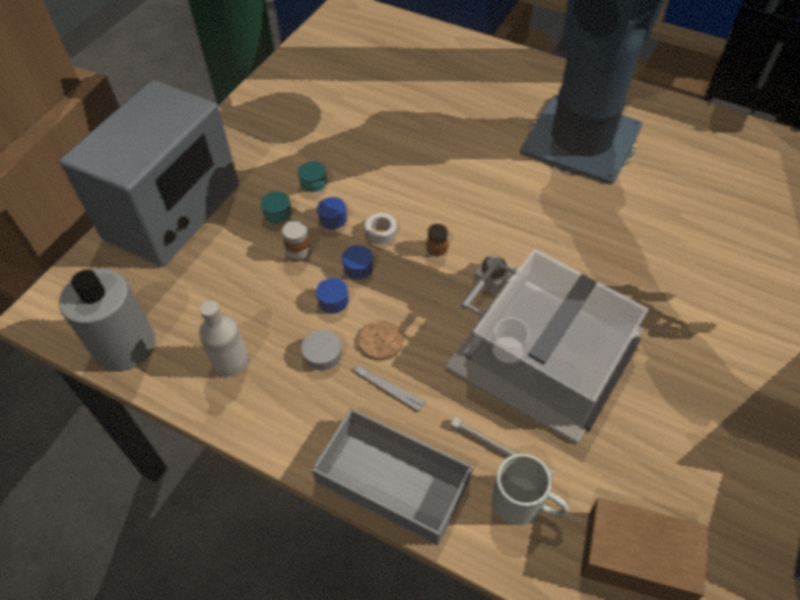

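The top view shows three blue boxes at (497,262), (497,314) and (561,364), turquoise look-alikes at (624,341) and (617,406), and the coaster at (428,244). The beaker is under the hood at about (302,281), the bar runs along x≈345 from y≈278 to 345, and the button is at (355,370). Picture-up is world +x and picture-left is world +y.

```bash
cat > h.py <<'E'
import numpy as np,cv2
from plant import get_obs,cams
from scipy.spatial.transform import Rotation as R
def cam(n,obs=None):
    i=cams.camera_info(n); f=192/np.tan(np.radians(i["vfov"])/2)
    if n=="wrist":
        o=obs or get_obs(); T=np.eye(4);T[:3,:3]=R.from_rotvec(o["tool_rot"]).as_matrix();T[:3,3]=o["ee_pos"]
        T=T@i["hand_eye"]; return f,i["cx"],i["cy"],T[:3,3],T[:3,:3]
    return f,i["cx"],i["cy"],np.array(i["origin"]),R.from_rotvec(i["orientation"]).as_matrix()
def pt(c,u,v,z):
    f,cx,cy,o,M=c; d=M@np.array([(u-cx)/f,-(v-cy)/f,-1]); return o+d*(z-o[2])/d[2]
def proj(c,P):
    f,cx,cy,o,M=c; q=M.T@(np.array(P)-o); return np.array([cx-f*q[0]/q[2],cy+f*q[1]/q[2]])
def snap(n):
    o=get_obs(); return cam(n,o) , cams.camera(n)[:,:,::-1].copy()
def blobs(im,lo,hi,amin=60):
    m=cv2.inRange(cv2.cvtColor(im,cv2.COLOR_BGR2HSV),lo,hi)
    k=cv2.connectedComponentsWithStats(m); return [(k[3][i],k[2][i]) for i in range(1,k[0]) if k[2][i][4]>amin]
BLUE=((108,130,30),(130,255,255))
E
cat > m.py <<'E'
from h import *
for n in("top","scene"):
    c=cam(n); im=cv2.imread(f"pics/{n}0.png"); print(n)
    for p,s in blobs(im,*BLUE): print("blue",p.round(1),s,pt(c,*p,.03).round(4),im[int(p[1]),int(p[0])])
    for p,s in blobs(im,(80,130,30),(100,255,255)): print("turq",p.round(1),s[4],pt(c,*p,.03).round(4))
    for p,s in blobs(im,(8,110,100),(20,255,255),200): 
        if s[4]<2500:print("cork?",p.round(1),s,pt(c,*p,.008).round(4))
k=1/1.5625
c=cam("top")
for nm,u,v,z in[("coaster",428,244,.008),("button",355,370,.036),("bar a",352,279,.082),("bar b",347,347,.082),("base +x-y",353,243,.012),("base -x-y",337,394,.012),("base -x+y",187,379,.012),("beaker",302,281,.05),("beaker base",303,281,.022),("tape",500,374,.025),("dropper",431,380,.055),("jar",573,300,.068),("tin",471,201,.03)]:
    print(nm,pt(c,u*k,v*k,z).round(4))
c=cam("scene")
for nm,u,v,z in[("coaster",382,340,.008),("button",492,266,.036),("beaker base",508,350,.022),("base +x-y",453,367,.012),("base +x+y",576,442,.012),("tin",322,347,.03)]:
    print(nm,pt(c,u*k,v*k,z).round(4))
t=cv2.imread("pics/top0.png")[130:270,100:430]
cv2.imwrite("pics/crop.png",cv2.resize(t,None,fx=2.4,fy=2.4,interpolation=cv2.INTER_CUBIC))
E
python3 m.py
```

```text
top
blue [317.9 167.7] [308 158  21  20 328] [ 0.6414 -0.2672  0.03  ] [129  72  45]
blue [316.2 196. ] [308 191  19  13 141] [ 0.564  -0.2609  0.03  ] [118  66  46]
blue [359.2 232.9] [349 223  22  20 341] [ 0.4646 -0.3738  0.03  ] [107  58  35]
turq [399.1 218.5] 362 [ 0.503  -0.4827  0.03  ]
turq [395.8 261.2] 261 [ 0.3896 -0.4686  0.03  ]
cork? [75.6 92.4] [  44   70   64   46 2112] [0.8607 0.408  0.008 ]
cork? [272.9 156.2] [259 143  29  28 618] [ 0.678  -0.1461  0.008 ]
scene
blue [450.4   9.3] [425   0  50  24 822] [-0.5569  0.1313  0.03  ] [47 24 13]
blue [212.9 132.2] [205 127  16  14 126] [ 0.461 -0.374  0.03 ] [126  70  49]
blue [226.2 168.2] [220 163  16  10  77] [ 0.567  -0.2638  0.03  ] [130  72  52]
blue [212.3 186.5] [203 179  19  17 237] [ 0.644  -0.2655  0.03  ] [139  82  60]
cork? [23.  85.6] [  0  63  52  52 745] [ 0.5607 -1.0919  0.008 ]
cork? [243.2 217. ] [228 205  30  25 553] [ 0.6825 -0.1431  0.008 ]
coaster [ 0.6782 -0.1489  0.008 ]
button [ 0.455  -0.0221  0.036 ]
bar a [ 0.6032 -0.0186  0.082 ]
bar b [ 0.4911 -0.0112  0.082 ]
base +x-y [ 0.679 -0.016  0.012]
base -x-y [0.4148 0.0097 0.012 ]
base -x+y [0.441  0.2668 0.012 ]
beaker [0.605  0.0679 0.05  ]
beaker base [0.6094 0.0699 0.022 ]
tape [ 0.4479 -0.2693  0.025 ]
dropper [ 0.4377 -0.1493  0.055 ]
jar [ 0.5698 -0.3876  0.068 ]
tin [ 0.7507 -0.2241  0.03  ]
coaster [ 0.6825 -0.1389  0.008 ]
button [ 0.4571 -0.0237  0.036 ]
beaker base [0.6062 0.0736 0.022 ]
base +x-y [ 6.764e-01 -1.000e-04  1.200e-02]
base +x+y [0.7114 0.24   0.012 ]
tin [ 0.7551 -0.2182  0.03  ]
```

View pics/crop.png

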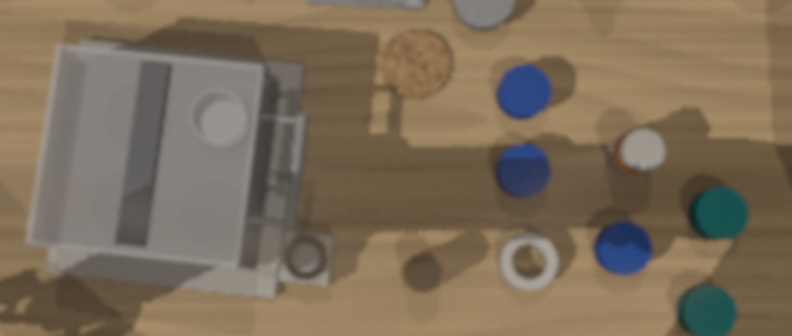

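Candidates for a blue box: three true blue discs in the crop at (523,90), (523,170) and (622,248), the middle one in shade. The turquoise discs at (719,212) and (707,310) are decoys. I choose the three blue ones. The beaker is at crop (220,120) under the hood. The station fits yaw ≈ -0.098 and origin ≈ (0.560,0.121), which agrees with the button, bar and beaker to about 3 mm. I'm moving to the bar now.

>>> {"op": "jog_arm", "data": {"slide": [[0, 0, 0], [0, 0, 0], [-0.0214, -0.0328, 0], [-0.0214, -0.0328, 0], [-0.0214, -0.0328, 0], [-0.0214, -0.0328, 0], [-0.0214, -0.0328, 0], [-0.0214, -0.0328, 0], [-0.0214, -0.0328, 0], [-0.0214, -0.0328, 0], [-0.0214, -0.0328, 0], [-0.0214, -0.0328, 0], [-0.0214, -0.0328, 0], [-0.0214, -0.0328, 0], [-0.0214, -0.0328, 0], [-0.0214, -0.0328, 0], [-0.0214, -0.0328, 0], [-0.0214, -0.0328, 0], [-0.0214, -0.0328, 0], [-0.0214, -0.0328, 0]], "dr": [[0, 0, -0.124], [0, 0, -0.124], [0, 0, 0], [0, 0, 0], [0, 0, 0], [0, 0, 0], [0, 0, 0], [0, 0, 0], [0, 0, 0], [0, 0, 0], [0, 0, 0], [0, 0, 0], [0, 0, 0], [0, 0, 0], [0, 0, 0], [0, 0, 0], [0, 0, 0], [0, 0, 0], [0, 0, 0], [0, 0, 0]], "grip": [0.04, 0.04, 0.04, 0.04, 0.04, 0.04, 0.04, 0.04, 0.04, 0.04, 0.04, 0.04, 0.04, 0.04, 0.04, 0.04, 0.04, 0.04, 0.04, 0.04], "newtons": 40}}

```text
clock: 1.82
ee_pos: [0.5464, -0.0172, 0.2483]
tool_rot: [-0.158, -3.137, -0.0]
force: [1.8, 1.2, -0.7]
grip_width: 0.04
gripper_force: 0.0
```

```bash
cat >> h.py <<'E'
def view(n,fn):
    c,im=snap(n); cv2.imwrite(f"pics/{fn}.png",cv2.resize(im,(768,576),interpolation=cv2.INTER_CUBIC)); cv2.imwrite(f"pics/{fn}_r.png",im); np.savez(f"pics/{fn}.npz",f=c[0],cx=c[1],cy=c[2],o=c[3],M=c[4]); return c,im
def load(fn):
    d=np.load(f"pics/{fn}.npz"); return tuple(d[k] for k in("f","cx","cy","o","M")),cv2.imread(f"pics/{fn}_r.png")
def go(P,yaw=None):
    "tool-axes slide to reach world P; yaw = wanted world angle of tool y (deg), turn to do first"
    o=get_obs(); M=R.from_rotvec(o["tool_rot"]).as_matrix(); a=np.degrees(np.arctan2(M[1,1],M[0,1]))
    print("tcp",o["ee_pos"].round(4),"tooly ang",a.round(2),"tilt",M[:,2].round(4),"t",round(o["clock"],2),"w",o["grip_width"].round(4),"F",o["force"].round(1))
    if P is None: return
    if yaw is not None:
        w=-np.radians((yaw-a+90)%180-90); print("dr z",w.round(4)); M=M@R.from_rotvec([0,0,w]).as_matrix()
    print("slide",(M.T@(np.array(P)-o["ee_pos"])).round(4))
E
python3 - <<'E'
from h import *
go([.547,-.015,.082],84.4); view("wrist","w1")
E
```

```text
Traceback (most recent call last):
  File "h.py", line 27, in go
    print("tcp",o["ee_pos"].round(4),"tooly ang",a.round(2),"tilt",M[:,2].round(4),"t",round(o["clock"],2),"w",o["grip_width"].round(4),"F",o["force"].round(1))
                                                                                                               ^^^^^^^^^^^^^^^^^^^^^
AttributeError: 'float' object has no attribute 'round'
```

```bash
sed -i 's/o\["grip_width"\].round(4)/round(float(o["grip_width"]),4)/' h.py
python3 - <<'E'
from h import *
go([.547,-.015,.082],84.4); view("wrist","w1")
E
```

```text
tcp [ 0.5464 -0.0172  0.2483] tooly ang 84.23 tilt [-1.e-04  1.e-04 -1.e+00] t 1.82 w 0.04 F [ 1.8  1.2 -0.7]
dr z -0.0029
slide [-0.0004  0.0022  0.1663]
```

View pics/w1.png

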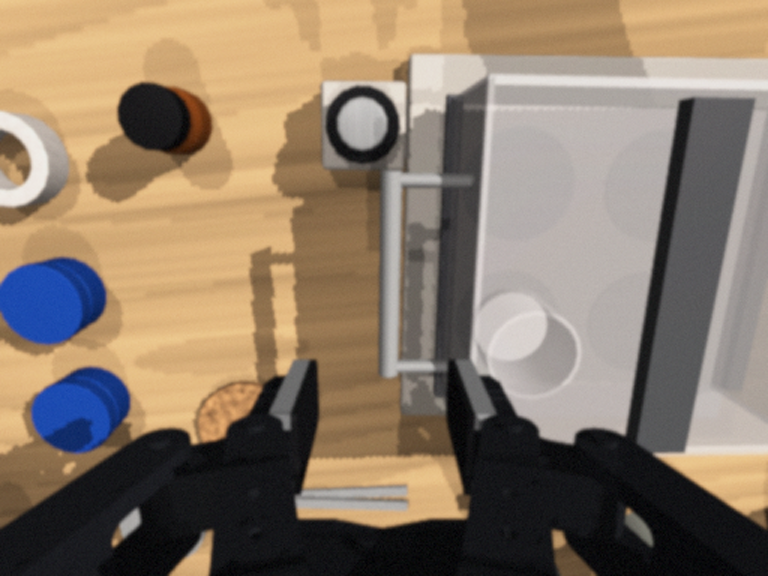

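The wrist view shows the bar at u≈391, v 175–373, the button at (362,124), perches faintly at (513,185), (650,185), (513,320) and (650,320), and the beaker on the perch nearest the bar on the +x side.

```bash
python3 - <<'E'
from h import *
c,_=load("w1")
for n,u,v,z in[("bar a",391,175,.088),("bar b",391,373,.088),("button",362,124,.036),("beaker rim ~",535,355,.084),("beaker base",514,325,.022),("perch",523,183,.022),("perch",655,183,.022)]: print(n,pt(c,u/1.5,v/1.5,z).round(4))
E
```

```text
bar a [ 0.487  -0.0064  0.088 ]
bar b [ 0.6067 -0.0179  0.088 ]
button [ 0.4547 -0.0211  0.036 ]
beaker rim ~ [0.6054 0.0731 0.084 ]
beaker base [0.6067 0.076  0.022 ]
perch [0.5034 0.0853 0.022 ]
perch [0.5126 0.1764 0.022 ]
```

>>> {"op": "jog_arm", "data": {"slide": [[0, 0.005, 0.008], [0, 0, 0.03], [0, 0, 0.03], [0, 0, 0.03], [0, 0, 0.03], [0, 0, 0.02], [0, 0, 0.02], [0, 0, 0], [0, 0, 0], [0, 0, 0], [0, 0, 0], [0, 0, 0], [0, 0, 0], [0, 0, 0]], "dr": [[0, 0, 0], [0, 0, 0], [0, 0, 0], [0, 0, 0], [0, 0, 0], [0, 0, 0], [0, 0, 0], [0, 0, 0], [0, 0, 0], [0, 0, 0], [0, 0, 0], [0, 0, 0], [0, 0, 0], [0, 0, 0]], "grip": [0.04, 0.04, 0.04, 0.04, 0.04, 0.04, 0.04, 0.04, 0, 0, 0, 0, 0, 0], "newtons": 40}}

```text
clock: 3.03
ee_pos: [0.5449, -0.0166, 0.0801]
tool_rot: [-0.165, -3.135, 0.011]
force: [-2.3, -17.4, 1.8]
grip_width: 0.0109
gripper_force: 38.9
```

```bash
python3 - <<'E'
import numpy as np
a0=np.arctan2(70,-267);r=.276
ph=np.linspace(0,1.76,41); y=r*np.cos(a0-ph); z=r*np.sin(a0-ph)
for k in(0,20): print([[0,round(a,4),round(-b,4)] for a,b in zip(np.diff(y)[k:k+20],np.diff(z)[k:k+20])])
E
```

```text
[[0, np.float64(0.0033), np.float64(-0.0117)], [0, np.float64(0.0038), np.float64(-0.0115)], [0, np.float64(0.0044), np.float64(-0.0113)], [0, np.float64(0.0048), np.float64(-0.0111)], [0, np.float64(0.0053), np.float64(-0.0109)], [0, np.float64(0.0058), np.float64(-0.0107)], [0, np.float64(0.0063), np.float64(-0.0104)], [0, np.float64(0.0067), np.float64(-0.0101)], [0, np.float64(0.0072), np.float64(-0.0098)], [0, np.float64(0.0076), np.float64(-0.0095)], [0, np.float64(0.008), np.float64(-0.0091)], [0, np.float64(0.0084), np.float64(-0.0088)], [0, np.float64(0.0088), np.float64(-0.0084)], [0, np.float64(0.0091), np.float64(-0.008)], [0, np.float64(0.0095), np.float64(-0.0076)], [0, np.float64(0.0098), np.float64(-0.0072)], [0, np.float64(0.0101), np.float64(-0.0067)], [0, np.float64(0.0104), np.float64(-0.0063)], [0, np.float64(0.0107), np.float64(-0.0058)], [0, np.float64(0.0109), np.float64(-0.0054)]]
[[0, np.float64(0.0111), np.float64(-0.0049)], [0, np.float64(0.0113), np.float64(-0.0044)], [0, np.float64(0.0115), np.float64(-0.0039)], [0, np.float64(0.0117), np.float64(-0.0034)], [0, np.float64(0.0118), np.float64(-0.0028)], [0, np.float64(0.0119), np.float64(-0.0023)], [0, np.float64(0.012), np.float64(-0.0018)], [0, np.float64(0.0121), np.float64(-0.0013)], [0, np.float64(0.0121), np.float64(-0.0007)], [0, np.float64(0.0121), np.float64(-0.0002)], [0, np.float64(0.0121), np.float64(0.0003)], [0, np.float64(0.0121), np.float64(0.0009)], [0, np.float64(0.0121), np.float64(0.0014)], [0, np.float64(0.012), np.float64(0.0019)], [0, np.float64(0.0119), np.float64(0.0025)], [0, np.float64(0.0118), np.float64(0.003)], [0, np.float64(0.0116), np.float64(0.0035)], [0, np.float64(0.0115), np.float64(0.004)], [0, np.float64(0.0113), np.float64(0.0045)], [0, np.float64(0.0111), np.float64(0.005)]]
```

>>> {"op": "jog_arm", "data": {"slide": [[0, 0, -0.0117], [0, 0.0028, -0.0115], [0, 0.0044, -0.0113], [0, 0.0048, -0.0111], [0, 0.0053, -0.0109], [0, 0.0058, -0.0107], [0, 0.0063, -0.0104], [0, 0.0067, -0.0101], [0, 0.0072, -0.0098], [0, 0.0076, -0.0095], [0, 0.008, -0.0091], [0, 0.0084, -0.0088], [0, 0.0088, -0.0084], [0, 0.0091, -0.008], [0, 0.0095, -0.0076], [0, 0.0098, -0.0072], [0, 0.0101, -0.0067], [0, 0.0104, -0.0063], [0, 0.0107, -0.0058], [0, 0.0109, -0.0054]], "dr": [[0, 0, 0], [0, 0, 0], [0, 0, 0], [0, 0, 0], [0, 0, 0], [0, 0, 0], [0, 0, 0], [0, 0, 0], [0, 0, 0], [0, 0, 0], [0, 0, 0], [0, 0, 0], [0, 0, 0], [0, 0, 0], [0, 0, 0], [0, 0, 0], [0, 0, 0], [0, 0, 0], [0, 0, 0], [0, 0, 0]], "grip": [0, 0, 0, 0, 0, 0, 0, 0, 0, 0, 0, 0, 0, 0, 0, 0, 0, 0, 0, 0]}}

```text
clock: 4.7
ee_pos: [0.5618, 0.1324, 0.2626]
tool_rot: [0.162, 3.136, -0.007]
force: [-2.1, -9.8, 12.3]
grip_width: 0.0103
gripper_force: 41.4
```

>>> {"op": "jog_arm", "data": {"slide": [[0, 0.0111, -0.0049], [0, 0.0113, -0.0044], [0, 0.0115, -0.0039], [0, 0.0117, -0.0034], [0, 0.0118, -0.0028], [0, 0.0119, -0.0023], [0, 0.012, -0.0018], [0, 0.0121, -0.0013], [0, 0.0121, -0.0007], [0, 0.0121, -0.0002], [0, 0.0121, 0.0003], [0, 0.0121, 0.0009], [0, 0.0121, 0.0014], [0, 0.012, 0.0019], [0, 0.0119, 0.0025], [0, 0.0118, 0.003], [0, 0.0116, 0.0035], [0, 0.0115, 0.004], [0, 0, 0]], "dr": [[0, 0, 0], [0, 0, 0], [0, 0, 0], [0, 0, 0], [0, 0, 0], [0, 0, 0], [0, 0, 0], [0, 0, 0], [0, 0, 0], [0, 0, 0], [0, 0, 0], [0, 0, 0], [0, 0, 0], [0, 0, 0], [0, 0, 0], [0, 0, 0], [0, 0, 0], [0, 0, 0], [0, 0, 0]], "grip": [0, 0, 0, 0, 0, 0, 0, 0, 0, 0, 0, 0, 0, 0, 0, 0, 0, 0, 0]}}

```text
clock: 6.28
ee_pos: [0.5852, 0.3492, 0.2688]
tool_rot: [0.156, 3.131, 0.002]
force: [10.0, 0.7, -2.6]
grip_width: 0.0105
gripper_force: 40.9
```

>>> {"op": "jog_arm", "data": {"slide": [[0, 0.0113, 0.0045], [0, 0.0111, 0.005], [0, 0.006, 0.0028], [0, 0.006, 0.003], [0, 0, 0], [0, 0, 0]], "dr": [[0, 0, 0], [0, 0, 0], [0, 0, 0], [0, 0, 0], [0, 0, 0], [0, 0, 0]], "grip": [0, 0, 0, 0, 0, 0]}}

```text
clock: 6.78
ee_pos: [0.5872, 0.3651, 0.261]
tool_rot: [-0.175, -3.134, 0.036]
force: [-27.7, -46.3, 57.0]
grip_width: 0.0107
gripper_force: 48.1
```

>>> {"op": "jog_arm", "data": {"slide": [[0, -0.008, -0.005], [0, -0.001, -0.001], [0, 0, 0], [0, 0, 0], [0, 0, 0], [0, 0, -0.03], [0, 0, -0.03], [0, 0, -0.03], [0, -0.03, 0], [0, -0.04, 0], [0, -0.04, 0], [0, -0.04, 0], [0, -0.04, 0], [0, -0.04, 0], [0, -0.04, 0], [0, -0.03, 0], [0, 0, 0], [0, 0, 0]], "dr": [[0, 0, 0], [0, 0, 0], [0, 0, 0], [0, 0, 0], [0, 0, 0], [0, 0, 0], [0, 0, 0], [0, 0, 0], [0, 0, 0], [0, 0, 0], [0, 0, 0], [0, 0, 0], [0, 0, 0], [0, 0, 0], [0, 0, 0], [0, 0, 0], [0, 0, 0], [0, 0, 0]], "grip": [0, 0, 0.035, 0.035, 0.035, 0.035, 0.035, 0.035, 0.035, 0.035, 0.05, 0.085, 0.085, 0.085, 0.085, 0.085, 0.085, 0.085]}}

```text
clock: 8.28
ee_pos: [0.5549, 0.0733, 0.3496]
tool_rot: [0.161, 3.137, 0.001]
force: [0.3, 1.6, -0.2]
grip_width: 0.085
gripper_force: 0.0
```

```bash
python3 - <<'E'
from h import *
go(None); view("wrist","w2"); view("top","t2");view("scene","s2")
E
```

```text
tcp [0.5549 0.0733 0.3496] tooly ang 84.11 tilt [ 3.e-04  5.e-04 -1.e+00] t 8.28 w 0.085 F [ 0.3  1.6 -0.2]
```

View pics/w2.png

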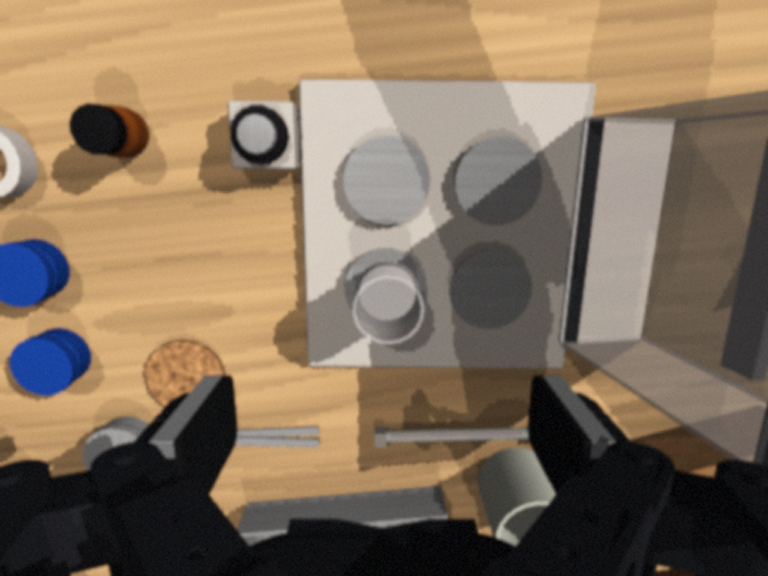

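View pics/s2.png

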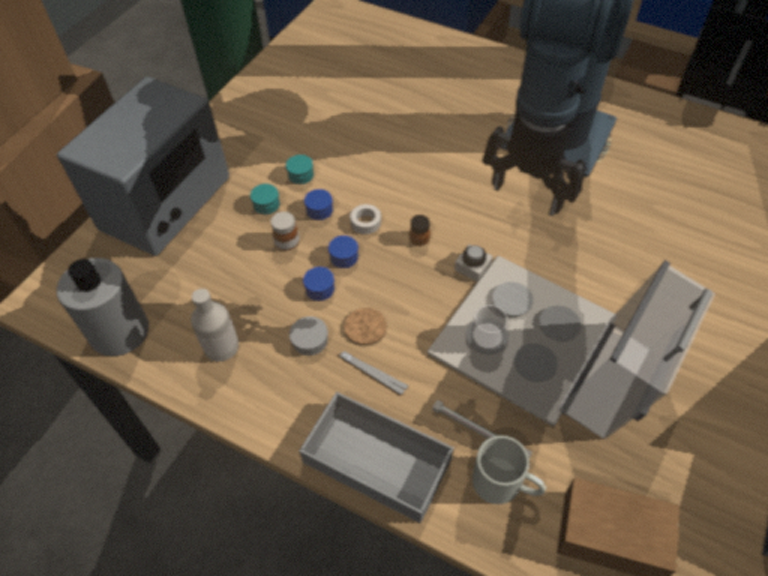

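The hood stands open on its stop. In the wrist view the perch tops are at (387,180), (499,178), (491,285) and about (386,288) under the beaker. The beaker rim is at (388,309) and the coaster at (184,375).

```bash
python3 - <<'E'
from h import *
c,im=load("w2")
for n,u,v,z in[("P1",387,180,.022),("P2",499,178,.022),("P3",491,285,.022),("beaker rim",388,309,.084),("beaker base",386,294,.024),("coaster",184,375,.008),("base a",300,80,.012),("b",594,84,.012),("c",309,366,.012),("d",562,368,.012),("button",259,133,.036)]: print(n,pt(c,u/1.5,v/1.5,z).round(4))
g=cv2.cvtColor(im,cv2.COLOR_BGR2HSV)
for p,s in blobs(im,*BLUE): print("blue",p.round(1),s)
for p,s in blobs(im,(8,110,60),(20,255,255),200): print("cork?",p.round(1),s, pt(c,*p,.008).round(4))
s,_=load("s2")
k=.6667
for n,u,v,z in[("P(-x-y)",511,300,.022),("P-x+y",558,322,.022),("P++",537,362,.022),("rim",488,324,.084),("coaster",365,327,.008)]: print(n,pt(s,u*k,v*k,z).round(4))
E
```

```text
P1 [0.5041 0.083  0.022 ]
P2 [0.5127 0.1825 0.022 ]
P3 [0.6102 0.1711 0.022 ]
beaker rim [0.6051 0.073  0.084 ]
beaker base [0.6082 0.0716 0.024 ]
coaster [ 0.6765 -0.1431  0.008 ]
base a [0.4129 0.0166 0.012 ]
b [0.4423 0.27   0.012 ]
c [ 0.6783 -0.0136  0.012 ]
d [0.7069 0.2407 0.012 ]
button [ 0.4541 -0.0206  0.036 ]
blue [ 19.9 181.2] [   0  160   46   44 1626]
blue [ 32.8 240.7] [   7  220   53   43 1671]
cork? [185.  144.5] [    0     0   512   358 73301] [ 0.5273 -0.0223  0.008 ]
cork? [427.2 279.4] [ 363  234  122   85 2600] [0.7758 0.3243 0.008 ]
P(-x-y) [0.5118 0.0821 0.022 ]
P-x+y [0.5178 0.1787 0.022 ]
P++ [0.6158 0.1737 0.022 ]
rim [0.6209 0.0734 0.084 ]
coaster [ 0.6851 -0.1411  0.008 ]
```

>>> {"op": "jog_arm", "data": {"slide": [[-0.0255, 0.002, 0.01], [-0.0255, 0.002, 0.01], [0, 0, 0.035], [0, 0, 0.035], [0, 0, 0.035], [0, 0, 0.035], [0, 0, 0.035], [0, 0, 0.035], [0, 0, 0.03], [0, 0, 0.02], [0, 0, 0.0146], [0, 0, 0], [0, 0, 0], [0, 0, 0], [0, 0, 0], [0, 0, 0], [0, 0, 0], [0, 0, 0]], "dr": [[0, 0, 0], [0, 0, 0], [0, 0, 0], [0, 0, 0], [0, 0, 0], [0, 0, 0], [0, 0, 0], [0, 0, 0], [0, 0, 0], [0, 0, 0], [0, 0, 0], [0, 0, 0], [0, 0, 0], [0, 0, 0], [0, 0, 0], [0, 0, 0], [0, 0, 0], [0, 0, 0]], "grip": [0.085, 0.085, 0.085, 0.085, 0.085, 0.085, 0.085, 0.085, 0.085, 0.085, 0.085, 0.085, 0.04, 0.04, 0.04, 0.04, 0.04, 0.04], "newtons": 35}}

```text
clock: 9.93
ee_pos: [0.6076, 0.0733, 0.0567]
tool_rot: [0.158, 3.134, 0.002]
force: [-0.3, 0.3, 7.0]
grip_width: 0.0598
gripper_force: 38.3
```

>>> {"op": "jog_arm", "data": {"slide": [[0, 0, -0.01], [0, 0, -0.03], [0, 0, -0.04], [-0.0132, -0.03, 0], [-0.0132, -0.03, 0], [-0.0132, -0.03, 0], [-0.0132, -0.03, 0], [-0.0132, -0.03, 0], [-0.0132, -0.03, 0], [-0.0132, -0.03, 0], [0, 0, 0.03], [0, 0, 0.025], [0, 0, 0]], "dr": [[0, 0, 0], [0, 0, 0], [0, 0, 0], [0, 0, 0], [0, 0, 0], [0, 0, 0], [0, 0, 0], [0, 0, 0], [0, 0, 0], [0, 0, 0], [0, 0, 0], [0, 0, 0], [0, 0, 0]], "grip": [0.04, 0.04, 0.04, 0.04, 0.04, 0.04, 0.04, 0.04, 0.04, 0.04, 0.04, 0.04, 0.04]}}

```text
clock: 11.02
ee_pos: [0.6732, -0.1454, 0.0755]
tool_rot: [-0.16, -3.129, -0.002]
force: [-1.9, 1.2, -1.4]
grip_width: 0.0603
gripper_force: 38.3
```

```bash
python3 - <<'E'
from h import *
go(None); view("wrist","w3")
E
```

```text
tcp [ 0.6732 -0.1454  0.0755] tooly ang 84.15 tilt [-0.0083  0.0015 -1.    ] t 11.02 w 0.0603 F [-1.9  1.2 -1.4]
```

View pics/w3.png

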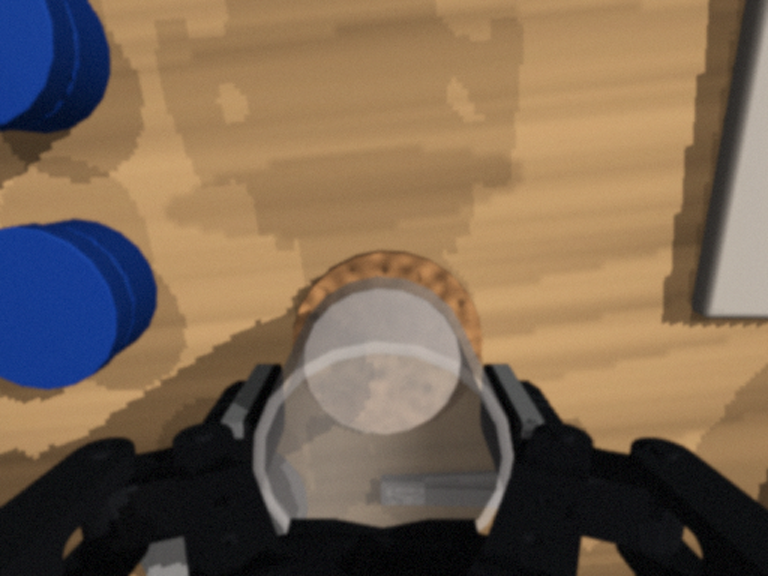

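The beaker bottom is at (383,361). The coaster's rim passes through (385,250), (296,322) and (482,322).

```bash
python3 - <<'E'
from h import *
c,im=load("w3")
a=[pt(c,u/1.5,v/1.5,.008) for u,v in((387,250),(296,325),(482,325),(325,275),(449,275))]
A=np.array(a);print(A.round(4))
s=np.linalg.lstsq(np.c_[2*A[:,:2],np.ones(5)],(A[:,:2]**2).sum(1),rcond=None)[0];print("coaster",s[:2],np.sqrt(s[2]+s[0]**2+s[1]**2))
zb=.022+.0755-.0567
print("beaker bottom inner",pt(c,383/1.5,361/1.5,zb+.003), pt(c,306/1.5,361/1.5,zb+.003)-pt(c,460/1.5,361/1.5,zb+.003))
E
```

```text
[[ 0.6392 -0.1403  0.008 ]
 [ 0.6663 -0.1805  0.008 ]
 [ 0.6741 -0.1045  0.008 ]
 [ 0.6467 -0.1659  0.008 ]
 [ 0.6518 -0.1166  0.008 ]]
coaster [ 0.67865216 -0.14364576] 0.038975711200160156
beaker bottom inner [ 0.67116175 -0.1452236   0.0438    ] [-0.00539517 -0.05225794  0.        ]
```

>>> {"op": "jog_arm", "data": {"slide": [[-0.0068, 0.002, 0], [0, 0, 0.015], [0, 0, 0.012], [0, 0, 0.006], [0, 0, 0]], "dr": [[0, 0, 0], [0, 0, 0], [0, 0, 0], [0, 0, 0], [0, 0, 0]], "grip": [0.04, 0.04, 0.04, 0.04, 0.04]}}

```text
clock: 11.48
ee_pos: [0.6824, -0.1435, 0.0448]
tool_rot: [-0.157, -3.134, -0.001]
force: [-1.1, -0.1, -0.8]
grip_width: 0.0603
gripper_force: 38.3
```

>>> {"op": "jog_arm", "data": {"slide": [[0.002, 0, 0.002], [0, 0, 0]], "dr": [[0, 0, 0], [0, 0, 0]], "grip": [0.04, 0.04]}}

```text
clock: 11.65
ee_pos: [0.6815, -0.144, 0.0448]
tool_rot: [-0.158, -3.137, 0.0]
force: [-0.2, 0.2, -0.5]
grip_width: 0.06
gripper_force: 38.3
```

>>> {"op": "jog_arm", "data": {"slide": [[0.001, 0, 0.002], [0, 0, 0.0015], [0, 0, 0], [0, 0, 0]], "dr": [[0, 0, 0], [0, 0, 0], [0, 0, 0], [0, 0, 0]], "grip": [0.04, 0.04, 0.04, 0.04]}}

```text
clock: 11.98
ee_pos: [0.6812, -0.144, 0.0427]
tool_rot: [0.158, 3.137, 0.0]
force: [-2.4, 0.2, 6.5]
grip_width: 0.0604
gripper_force: 38.7
```

>>> {"op": "jog_arm", "data": {"slide": [[0, 0, 0], [0, 0, 0], [0, 0, 0], [0, 0, -0.015], [0, 0, -0.035], [0, 0, -0.04], [0, 0, -0.04], [0, 0, -0.04], [0.005, -0.03, -0.04], [0.005, -0.03, -0.04], [0, -0.03, 0], [0, 0, 0]], "dr": [[0, 0, 0], [0, 0, 0], [0, 0, 0], [0, 0, 0], [0, 0, 0], [0, 0, 0], [0, 0, 0], [0, 0, 0], [0, 0, 0], [0, 0, 0], [0, 0, 0], [0, 0, 0]], "grip": [0.085, 0.085, 0.085, 0.085, 0.085, 0.085, 0.085, 0.085, 0.085, 0.085, 0.085, 0.085]}}

```text
clock: 12.98
ee_pos: [0.6634, -0.2316, 0.2826]
tool_rot: [0.171, 3.131, -0.011]
force: [-1.4, -1.8, -0.6]
grip_width: 0.085
gripper_force: 0.0
```

```bash
cat >> h.py <<'E'
def circ(A):
    A=np.array(A)[:,:2]; s=np.linalg.lstsq(np.c_[2*A,np.ones(len(A))],(A**2).sum(1),rcond=None)[0]; return s[0],s[1],np.sqrt(s[2]+s[0]**2+s[1]**2)
def boxtops(c,im,z=.036):
    "blue components -> circle through the silhouette's camera-facing... uses brighter top face"
    m=cv2.inRange(cv2.cvtColor(im,cv2.COLOR_BGR2HSV),*BLUE)
    for k in cv2.findContours(m,cv2.RETR_EXTERNAL,cv2.CHAIN_APPROX_NONE)[0]:
        if cv2.contourArea(k)<400: continue
        h=cv2.convexHull(k)[:,0]; P=np.array([pt(c,u,v,z) for u,v in h])
        # silhouette = hull of top disc and bottom disc; both radius .03: farthest extents away from camera foot belong to the bottom
        Q=np.array([pt(c,u,v,0) for u,v in h]); 
        e=(Q.max(0)+Q.min(0))/2; d=(c[3]-e)[:2]; d/=np.linalg.norm(d)
        n=np.array([-d[1],d[0]]); q=P[:,:2]@np.c_[d,n]; q0=Q[:,:2]@np.c_[d,n]
        # top disc is thrown away from the foot: far end from top, near end from bottom; sides from top
        ct=(q[:,0].min()+.03)*d+(q[:,1].max()+q[:,1].min())/2*n
        cb=(q0[:,0].max()-.03)*d+(q0[:,1].max()+q0[:,1].min())/2*n
        print("box top",ct.round(4),"base",cb.round(4),"width",np.ptp(q[:,1]).round(4),"px",h.mean(0).round(), "edge" if h.min()<2 or h[:,0].max()>509 else "")
E
python3 - <<'E'
from h import *
go(None); c,im=view("wrist","w4"); boxtops(c,im)
c,im=view("top","t4"); boxtops(c,im) 
E
```

```text
tcp [ 0.6634 -0.2316  0.2826] tooly ang 83.73 tilt [ 0.005  -0.0075 -1.    ] t 12.98 w 0.085 F [-1.4 -1.8 -0.6]
box top [ 0.6421 -0.2653] base [ 0.6453 -0.2682] width 0.0571 px [224. 152.] 
box top [ 0.5541 -0.2626] base [ 0.5507 -0.2658] width 0.057 px [214.  67.] 
box top [ 0.4809 -0.3693] base [ 0.471  -0.3818] width 0.0399 px [108.  14.] edge
```

View pics/w4.png

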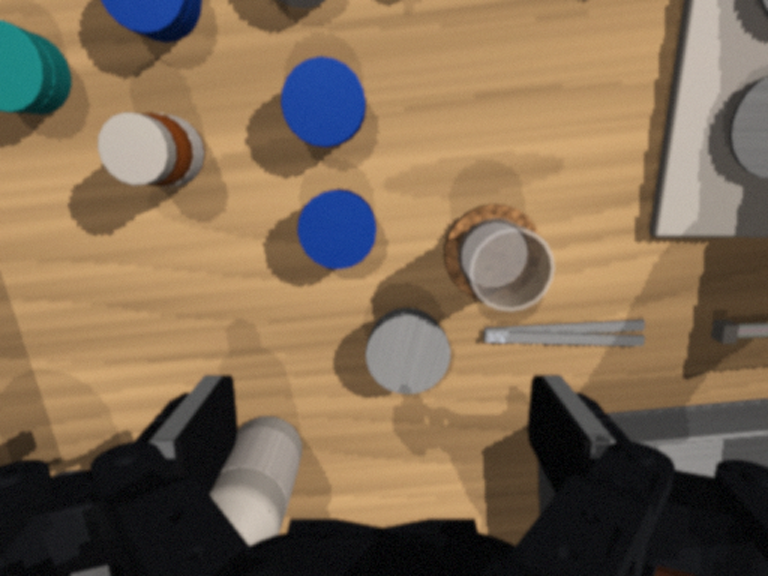

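Beaker stands on the coaster; boxes A at (337,229) and B at (323,102) in the picture; C is at the upper edge (152,10).

```bash
python3 - <<'E'
from h import *
go([.6425,-.2655,.026],84.2)
c,im=load("w4")
print("coaster",circ([pt(c,u/1.5,v/1.5,.008) for u,v in((444,250),(491,204),(459,214),(530,222),(447,268))]))
print("beaker in",circ([pt(c,u/1.5,v/1.5,.011) for u,v in((461,255),(494,222),(527,255),(470,232),(518,232))]), "rim",pt(c,511/1.5,269/1.5,.07))
E
```

```text
tcp [ 0.6641 -0.2244  0.2793] tooly ang 84.04 tilt [ 0.0013 -0.001  -1.    ] t 13.08 w 0.0851 F [0.3 0.1 0.2]
dr z -0.0028
slide [ 0.0177 -0.0429  0.2533]
coaster (np.float64(0.6759326823925168), np.float64(-0.14660138773432513), np.float64(0.03769530186615539))
beaker in (np.float64(0.6803106723471802), np.float64(-0.14438582461799404), np.float64(0.02678920699260162)) rim [ 0.67894787 -0.1446022   0.07      ]
```

>>> {"op": "jog_arm", "data": {"slide": [[0.0088, -0.0215, 0], [0.0089, -0.0214, 0], [0, 0, 0.038], [0, 0, 0.038], [0, 0, 0.038], [0, 0, 0.038], [0, 0, 0.038], [0, 0, 0.033], [0, 0, 0.02], [0, 0, 0.01], [0, 0, 0], [0, 0, 0], [0, 0, 0], [0, 0, 0], [0, 0, 0], [0, 0, 0]], "dr": [[0, 0, 0], [0, 0, 0], [0, 0, 0], [0, 0, 0], [0, 0, 0], [0, 0, 0], [0, 0, 0], [0, 0, 0], [0, 0, 0], [0, 0, 0], [0, 0, 0], [0, 0, 0], [0, 0, 0], [0, 0, 0], [0, 0, 0], [0, 0, 0]], "grip": [0.085, 0.085, 0.085, 0.085, 0.085, 0.085, 0.085, 0.085, 0.085, 0.085, 0.085, 0.04, 0.04, 0.04, 0.04, 0.04], "newtons": 45}}

```text
clock: 14.42
ee_pos: [0.6446, -0.2638, 0.0274]
tool_rot: [0.158, 3.134, -0.002]
force: [-0.6, 0.7, 6.6]
grip_width: 0.0586
gripper_force: 49.0
```

>>> {"op": "jog_arm", "data": {"slide": [[0, 0, -0.02], [0, 0, -0.03], [0, 0, -0.035], [0, 0, -0.035], [0.0065, 0.0358, 0], [0.0065, 0.0358, 0], [0.0065, 0.0358, 0], [0.0065, 0.0358, 0], [0.0065, 0.0358, 0], [0.0065, 0.0358, 0], [0.0065, 0.0358, 0], [0.0065, 0.0358, 0], [0.0065, 0.0358, 0], [0.0065, 0.0358, 0], [0.0065, 0.0358, 0], [0.0065, 0.0358, 0], [0, 0, 0.03], [0, 0, 0.03], [0, 0, 0], [0, 0, 0]], "dr": [[0, 0, 0], [0, 0, 0], [0, 0, 0], [0, 0, 0], [0, 0, 0], [0, 0, 0], [0, 0, 0], [0, 0, 0], [0, 0, 0], [0, 0, 0], [0, 0, 0], [0, 0, 0], [0, 0, 0], [0, 0, 0], [0, 0, 0], [0, 0, 0], [0, 0, 0], [0, 0, 0], [0, 0, 0], [0, 0, 0]], "grip": [0.04, 0.04, 0.04, 0.04, 0.04, 0.04, 0.04, 0.04, 0.04, 0.04, 0.04, 0.04, 0.04, 0.04, 0.04, 0.04, 0.04, 0.04, 0.04, 0.04]}}

```text
clock: 16.08
ee_pos: [0.6074, 0.1713, 0.0844]
tool_rot: [-0.159, -3.135, 0.002]
force: [0.5, -0.2, 0.2]
grip_width: 0.0584
gripper_force: 48.8
```

```bash
python3 - <<'E'
from h import *
go([.611,.172,.05]); c,im=view("wrist","w5"); boxtops(c,im)
E
```

```text
tcp [0.6074 0.1713 0.0844] tooly ang 84.2 tilt [-0.0024 -0.0012 -1.    ] t 16.08 w 0.0584 F [ 0.5 -0.2  0.2]
slide [-0.0036  0.0011  0.0344]
box top [0.6505 0.1662] base [0.623  0.1694] width 0.0875 px [255. 271.]
```

View pics/w5.png

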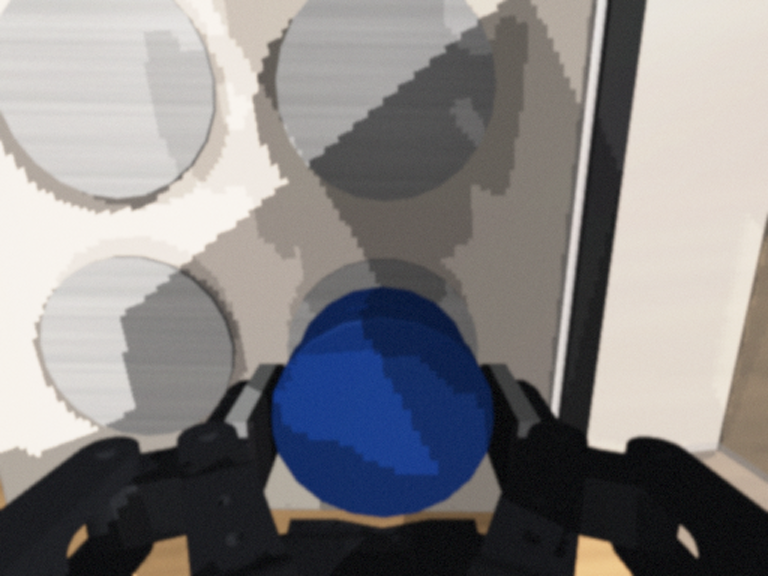

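P4's top is centred at (137,345). P3's rim runs from (288,347) to (476,347), with its top at (382,258). The box's top face is centred at (383,412) and its lower front edge is at (383,288).

```bash
python3 - <<'E'
from h import *
c,im=load("w5")
for n,u,v,z in[("P4",137,345,.022),("P4 l",40,345,.022),("P4 r",234,345,.022),("P4 t",137,256,.022),("P4 b",137,434,.022),("P3",382,347,.022),("P3 t",382,258,.022),("P3 l",288,347,.022),("P3 r",476,347,.022),("P2 b",387,200,.022),("box top",383,415,.093),("box low front",383,288,.057)]: print(n,pt(c,u/1.5,v/1.5,z).round(4))
E
```

```text
P4 [0.6013 0.0719 0.022 ]
P4 l [0.5973 0.0328 0.022 ]
P4 r [0.6053 0.1109 0.022 ]
P4 t [0.5655 0.0803 0.022 ]
P4 b [0.6409 0.0625 0.022 ]
P3 [0.6122 0.1704 0.022 ]
P3 t [0.5758 0.1741 0.022 ]
P3 l [0.6083 0.1325 0.022 ]
P3 r [0.616  0.2082 0.022 ]
P2 b [0.5542 0.1781 0.022 ]
box top [0.604  0.1715 0.093 ]
box low front [0.579  0.1741 0.057 ]
```

>>> {"op": "jog_arm", "data": {"slide": [[-0.0057, 0.0005, 0], [0, 0, 0.015], [0, 0, 0.012], [0, 0, 0.006], [0, 0, 0.003], [0, 0, 0.0015], [0, 0, 0], [0, 0, 0]], "dr": [[0, 0, 0], [0, 0, 0], [0, 0, 0], [0, 0, 0], [0, 0, 0], [0, 0, 0], [0, 0, 0], [0, 0, 0]], "grip": [0.04, 0.04, 0.04, 0.04, 0.04, 0.04, 0.04, 0.04]}}

```text
clock: 16.8
ee_pos: [0.6138, 0.1716, 0.0493]
tool_rot: [-0.159, -3.136, 0.0]
force: [-7.6, -1.7, 15.6]
grip_width: 0.0585
gripper_force: 50.6
```

>>> {"op": "jog_arm", "data": {"slide": [[0, 0, -0.001], [0, 0, 0], [0, 0, 0], [0, 0, -0.02], [0, 0, -0.04], [0, 0, -0.04], [0, 0, -0.04], [0, 0, -0.04], [0, -0.037, 0], [0, -0.037, 0], [0, -0.037, 0], [0, -0.037, 0], [0, -0.037, 0], [0, -0.037, 0], [0, -0.037, 0], [0, -0.037, 0], [0, -0.037, 0], [0, -0.037, 0], [0, 0, 0], [0, 0, 0]], "dr": [[0, 0, 0], [0, 0, 0], [0, 0, 0], [0, 0, 0], [0, 0, 0], [0, 0, 0], [0, 0, 0], [0, 0, 0], [0, 0, 0], [0, 0, 0], [0, 0, 0], [0, 0, 0], [0, 0, 0], [0, 0, 0], [0, 0, 0], [0, 0, 0], [0, 0, 0], [0, 0, 0], [0, 0, 0], [0, 0, 0]], "grip": [0.08, 0.08, 0.08, 0.08, 0.08, 0.085, 0.085, 0.085, 0.085, 0.085, 0.085, 0.085, 0.085, 0.085, 0.085, 0.085, 0.085, 0.085, 0.085, 0.085]}}

```text
clock: 18.47
ee_pos: [0.576, -0.1995, 0.2283]
tool_rot: [-0.167, -3.137, 0.002]
force: [0.1, 0.7, -0.8]
grip_width: 0.085
gripper_force: 0.0
```

```bash
python3 - <<'E'
from h import *
go([.555,-.263,.026],84.2); c,im=view("wrist","w6"); boxtops(c,im)
c,im=view("top","t6"); boxtops(c,im)
E
```

```text
tcp [ 0.576  -0.1995  0.2283] tooly ang 83.91 tilt [-1.0e-04 -1.4e-03 -1.0e+00] t 18.47 w 0.085 F [ 0.1  0.7 -0.8]
dr z -0.005
slide [ 0.0145 -0.065   0.2024]
box top [ 0.552  -0.2625] base [ 0.554  -0.2659] width 0.0573 px [191. 161.] 
box top [ 0.4667 -0.3718] base [ 0.4654 -0.3775] width 0.0576 px [57. 80.]
```

View pics/w6.png

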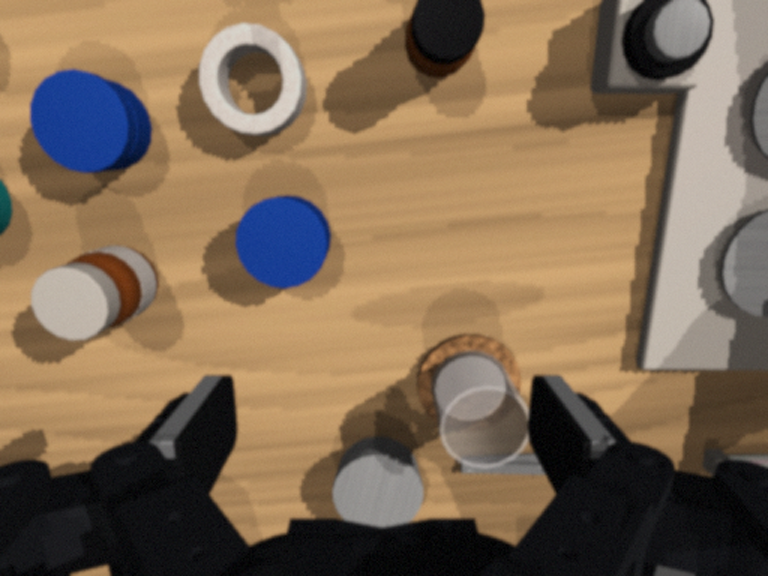

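Box B is at picture (283,242) → (0.553,-0.264), and box C at (88,120) → (0.466,-0.374). The tape is at (252,80) and the dropper at (445,35).

>>> {"op": "jog_arm", "data": {"slide": [[0.0082, -0.0333, 0], [0.0081, -0.0332, 0], [0, 0, 0.035], [0, 0, 0.035], [0, 0, 0.035], [0, 0, 0.035], [0, 0, 0.03], [0, 0, 0.022], [0, 0, 0.01], [0, 0, 0], [0, 0, 0], [0, 0, 0], [0, 0, 0], [0, 0, 0], [0, 0, 0]], "dr": [[0, 0, 0], [0, 0, 0], [0, 0, 0], [0, 0, 0], [0, 0, 0], [0, 0, 0], [0, 0, 0], [0, 0, 0], [0, 0, 0], [0, 0, 0], [0, 0, 0], [0, 0, 0], [0, 0, 0], [0, 0, 0], [0, 0, 0]], "grip": [0.085, 0.085, 0.085, 0.085, 0.085, 0.085, 0.085, 0.085, 0.085, 0.085, 0.04, 0.04, 0.04, 0.04, 0.04], "newtons": 45}}

```text
clock: 19.82
ee_pos: [0.5556, -0.2612, 0.0285]
tool_rot: [0.158, 3.134, -0.001]
force: [-0.6, 0.5, 6.2]
grip_width: 0.0588
gripper_force: 48.6
```

>>> {"op": "jog_arm", "data": {"slide": [[0, 0, -0.02], [0, 0, -0.03], [0, 0, -0.035], [0, 0, -0.035], [-0.0014, 0.0374, 0], [-0.0014, 0.0374, 0], [-0.0014, 0.0374, 0], [-0.0014, 0.0374, 0], [-0.0014, 0.0374, 0], [-0.0014, 0.0374, 0], [-0.0014, 0.0374, 0], [-0.0014, 0.0374, 0], [-0.0015, 0.0375, 0], [0, 0, 0.03], [0, 0, 0.03], [0, 0, 0], [0, 0, 0]], "dr": [[0, 0, 0], [0, 0, 0], [0, 0, 0], [0, 0, 0], [0, 0, 0], [0, 0, 0], [0, 0, 0], [0, 0, 0], [0, 0, 0], [0, 0, 0], [0, 0, 0], [0, 0, 0], [0, 0, 0], [0, 0, 0], [0, 0, 0], [0, 0, 0], [0, 0, 0]], "grip": [0.04, 0.04, 0.04, 0.04, 0.04, 0.04, 0.04, 0.04, 0.04, 0.04, 0.04, 0.04, 0.04, 0.04, 0.04, 0.04, 0.04]}}

```text
clock: 21.23
ee_pos: [0.5995, 0.0725, 0.0861]
tool_rot: [-0.159, -3.135, 0.001]
force: [0.7, 0.5, -0.2]
grip_width: 0.0584
gripper_force: 49.0
```

```bash
python3 - <<'E'
from h import *
go([.603,.072,.05]); c,im=view("wrist","w7")
E
```

```text
tcp [0.5995 0.0725 0.0861] tooly ang 84.2 tilt [-2.4e-03 -7.0e-04 -1.0e+00] t 21.23 w 0.0584 F [ 0.7  0.5 -0.2]
slide [-0.0036 -0.0001  0.0361]
```

View pics/w7.png

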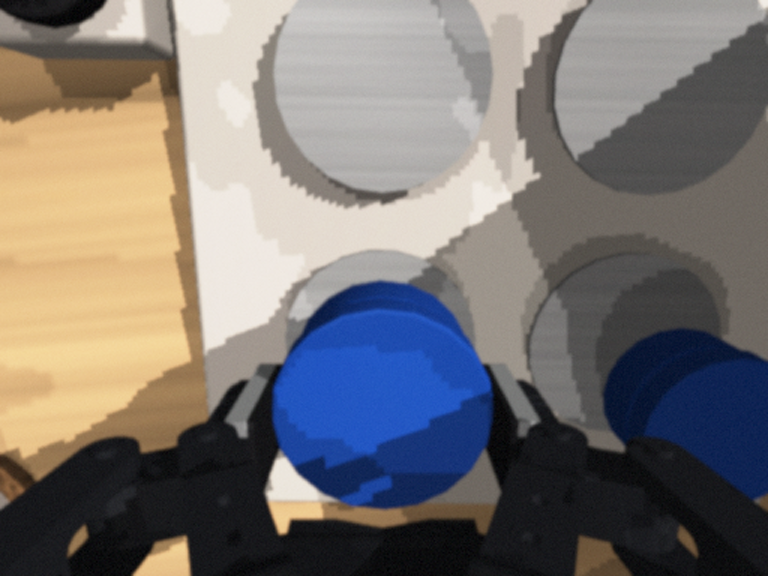

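Box A on P3 has shifted: its base is centred near (675,398), against the perch centre at (625,342). I'll place B first and then mend A. P4's rim runs from (287,338) to (474,338), with its top at (381,250); P1's bottom edge is at (382,193).

```bash
python3 - <<'E'
from h import *
c,im=load("w7")
for n,u,v,z in[("P4",381,338,.022),("P4 t",381,250,.022),("P4 l",287,338,.022),("P4 r",474,338,.022),("P1 b",382,193,.022),("P3 l",530,345,.022),("P3 t",627,252,.022),("P3 r",718,335,.022),("A base left",605,395,.022),("A base t",668,330,.022),("B top",383,408,.0935),("B low front",383,283,.0575),("P2 l",555,95,.022),("P2 b",655,193,.022)]: print(n,pt(c,u/1.5,v/1.5,z).round(4))
E
```

```text
P4 [0.601  0.0715 0.022 ]
P4 t [0.5651 0.0752 0.022 ]
P4 l [0.5971 0.0336 0.022 ]
P4 r [0.6048 0.1091 0.022 ]
P1 b [0.5436 0.0778 0.022 ]
P3 l [0.6101 0.1317 0.022 ]
P3 t [0.5755 0.1699 0.022 ]
P3 r [0.6135 0.2076 0.022 ]
A base left [0.6357 0.1625 0.022 ]
A base t [0.6093 0.1873 0.022 ]
B top [0.5947 0.0729 0.0935]
B low front [0.5697 0.0755 0.0575]
P2 l [0.5158 0.1427 0.022 ]
P2 b [0.554  0.1797 0.022 ]
```

>>> {"op": "jog_arm", "data": {"slide": [[-0.0048, -0.0005, 0], [0, 0, 0.015], [0, 0, 0.012], [0, 0, 0.006], [0, 0, 0.003], [0, 0, 0.001], [0, 0, 0], [0, 0, 0]], "dr": [[0, 0, 0], [0, 0, 0], [0, 0, 0], [0, 0, 0], [0, 0, 0], [0, 0, 0], [0, 0, 0], [0, 0, 0]], "grip": [0.04, 0.04, 0.04, 0.04, 0.04, 0.04, 0.04, 0.04]}}

```text
clock: 21.95
ee_pos: [0.6048, 0.0717, 0.0505]
tool_rot: [-0.159, -3.136, -0.0]
force: [-5.7, -0.3, 9.7]
grip_width: 0.0584
gripper_force: 50.1
```

>>> {"op": "jog_arm", "data": {"slide": [[0, 0, -0.001], [0, 0, 0], [0, 0, 0], [0, 0, 0], [0, 0, -0.015], [0, 0, -0.035], [0, 0, -0.04], [0, 0, -0.04], [-0.02, 0.03, -0.01], [-0.02, 0.03, 0], [0, 0, 0], [0, 0, 0], [0, 0, 0]], "dr": [[0, 0, 0], [0, 0, 0], [0, 0, 0], [0, 0, 0], [0, 0, 0], [0, 0, 0], [0, 0, 0], [0, 0, 0], [0, 0, 0], [0, 0, 0], [0, 0, 0], [0, 0, 0], [0, 0, 0]], "grip": [0.075, 0.075, 0.075, 0.075, 0.075, 0.075, 0.075, 0.085, 0.085, 0.085, 0.085, 0.085, 0.085]}}

```text
clock: 23.03
ee_pos: [0.6506, 0.1272, 0.1897]
tool_rot: [-0.158, -3.137, 0.002]
force: [0.2, -0.1, -0.1]
grip_width: 0.0849
gripper_force: 0.0
```

```bash
python3 - <<'E'
from h import *
go([.638,.1925,.048]); c,im=view("wrist","w8"); boxtops(c,im,.058)
E
```

```text
tcp [0.6506 0.1272 0.1897] tooly ang 84.23 tilt [-0.0011 -0.001  -1.    ] t 23.03 w 0.0849 F [ 0.2 -0.1 -0.1]
slide [0.0189 0.0639 0.1416]
box top [0.6359 0.1883] base [0.6416 0.1942] width 0.0577 px [330. 167.] 
box top [0.6024 0.0731] base [0.6042 0.0671] width 0.0586 px [178. 141.]
```

View pics/w8.png

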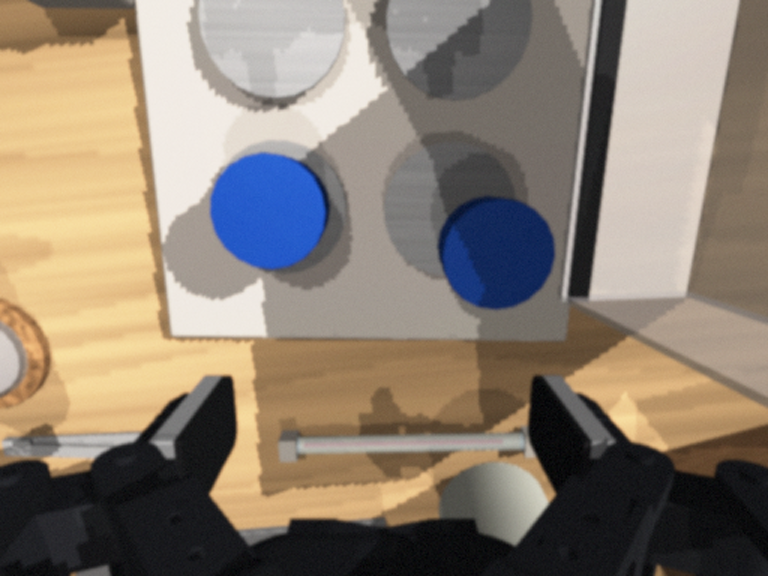

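B sits centred on P4 (269,211). A is upright but off-centre on P3 at (497,252), close to the hood's edge at u≈575. A y-wise grasp has no finger room there, so I'll turn the tool 90°.

```bash
python3 - <<'E'
from h import *
print(get_obs()["joint_positions"].round(3))
c,im=load("w8")
print(pt(c,497/1.5,252/1.5,.058),"hood strip",pt(c,570/1.5,252/1.5,.03),pt(c,570/1.5,295/1.5,.012)); go([.637,.190,.048],174.2)
E
```

```text
[-0.454  0.634  0.289  1.563 -0.204  0.977  1.366]
[0.63501995 0.18907386 0.058     ] hood strip [0.64490085 0.23746586 0.03      ] [0.67650114 0.2440314  0.012     ]
tcp [0.6505 0.1264 0.1897] tooly ang 84.16 tilt [-0.0012 -0.0013 -1.    ] t 23.08 w 0.085 F [ 0.6 -0.6  0.3]
dr z 1.5701
slide [ 0.0621 -0.0197  0.1416]
```

>>> {"op": "jog_arm", "data": {"slide": [[0, 0, 0], [0, 0, 0], [0, 0, 0], [0, 0, 0], [0, 0, 0], [0, 0, 0], [0, 0, 0], [0, 0, 0], [0, 0, 0], [0, 0, 0], [-0.0236, 0.0225, 0], [-0.0236, 0.0226, 0], [0, 0, 0.03], [0, 0, 0], [0, 0, 0]], "dr": [[0, 0, -0.1134], [0, 0, -0.1134], [0, 0, -0.1134], [0, 0, -0.1134], [0, 0, -0.1134], [0, 0, -0.1134], [0, 0, -0.1134], [0, 0, -0.1134], [0, 0, -0.1134], [0, 0, -0.1134], [0, 0, 0], [0, 0, 0], [0, 0, 0], [0, 0, 0], [0, 0, 0]], "grip": [0.076, 0.076, 0.076, 0.076, 0.076, 0.076, 0.076, 0.076, 0.076, 0.076, 0.076, 0.076, 0.076, 0.076, 0.076]}}

```text
clock: 24.33
ee_pos: [0.6351, 0.1894, 0.1588]
tool_rot: [1.548, -2.729, 0.001]
force: [0.1, -1.6, -0.6]
grip_width: 0.0763
gripper_force: 0.0
```

```bash
python3 - <<'E'
from h import *
go([.636,.190,.05],149.2); print(get_obs()["joint_positions"].round(3)); c,im=view("wrist","w9"); boxtops(c,im,.058)
E
```

```text
tcp [0.6351 0.1894 0.1588] tooly ang 149.14 tilt [-0.0036 -0.0026 -1.    ] t 24.33 w 0.0763 F [ 0.1 -1.6 -0.6]
dr z -0.0011
slide [-0.0014 -0.0007  0.1088]
[-0.363  0.657  0.007  1.566 -0.004  0.923  2.248]
box top [0.6357 0.1879] base [0.6402 0.1954] width 0.0573 px [254. 205.] 
box top [0.6026 0.0763] base [0.6028 0.0666] width 0.0583 px [204.  45.] edge
```

View pics/w9.png

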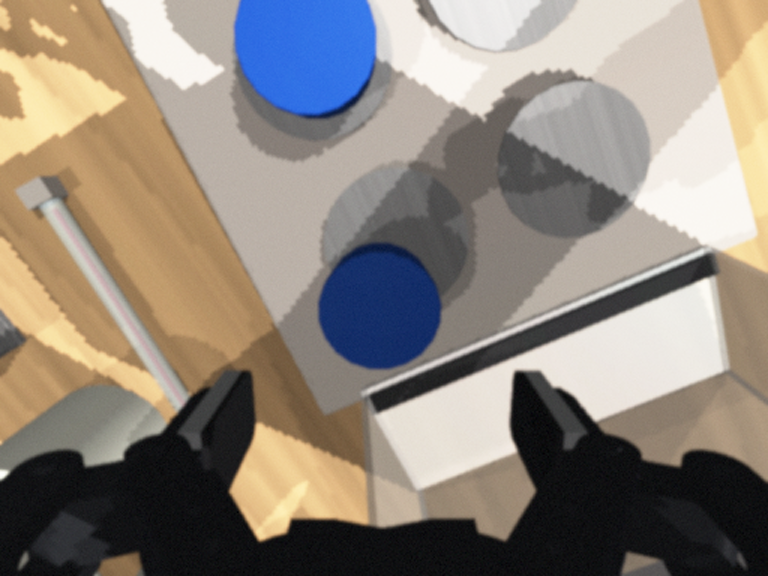

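>>> {"op": "jog_arm", "data": {"slide": [[0, 0, 0], [0, 0, 0], [-0.0021, -0.0013, 0], [0, 0, 0.035], [0, 0, 0.03], [0, 0, 0.025], [0, 0, 0.0188], [0, 0, 0], [0, 0, 0]], "dr": [[0, 0, -0.11], [0, 0, -0.11], [0, 0, 0], [0, 0, 0], [0, 0, 0], [0, 0, 0], [0, 0, 0], [0, 0, 0], [0, 0, 0]], "grip": [0.076, 0.076, 0.076, 0.076, 0.076, 0.076, 0.076, 0.076, 0.076]}}

```text
clock: 25.13
ee_pos: [0.6387, 0.1918, 0.0517]
tool_rot: [1.837, -2.547, 0.001]
force: [0.9, 0.8, 1.1]
grip_width: 0.076
gripper_force: 0.0
```

>>> {"op": "jog_arm", "data": {"slide": [[0, 0, 0], [0, 0, 0], [0, 0, 0], [0, 0, 0], [0, 0, 0]], "dr": [[0, 0, 0], [0, 0, 0], [0, 0, 0], [0, 0, 0], [0, 0, 0]], "grip": [0.04, 0.04, 0.04, 0.04, 0.04], "newtons": 45}}

```text
clock: 25.55
ee_pos: [0.6404, 0.1933, 0.0541]
tool_rot: [-1.839, 2.542, -0.002]
force: [-0.5, -0.5, 7.6]
grip_width: 0.0583
gripper_force: 48.7
```

>>> {"op": "jog_arm", "data": {"slide": [[0, 0, -0.015], [0.0135, 0.0095, 0], [0.0136, 0.0095, 0], [0, 0, 0], [0, 0, 0.008], [0, 0, 0.006], [0, 0, 0.002], [0, 0, 0], [0, 0, 0]], "dr": [[0, 0, 0], [0, 0, 0], [0, 0, 0], [0, 0, 0], [0, 0, 0], [0, 0, 0], [0, 0, 0], [0, 0, 0], [0, 0, 0]], "grip": [0.04, 0.04, 0.04, 0.04, 0.04, 0.04, 0.04, 0.04, 0.04]}}

```text
clock: 26.3
ee_pos: [0.6129, 0.1738, 0.0529]
tool_rot: [-1.841, 2.544, -0.0]
force: [-6.4, -2.9, 22.0]
grip_width: 0.0581
gripper_force: 53.1
```

>>> {"op": "jog_arm", "data": {"slide": [[0, 0, -0.002], [0, 0, 0], [0, 0, 0], [0, 0, 0], [0, 0, -0.015], [0, 0, -0.035], [0, 0, -0.04], [0, 0, -0.04], [0, 0, 0], [0, 0, 0], [0, 0, 0], [0, 0, 0], [0, 0, 0], [0, 0, 0], [0, 0, 0], [0, 0, 0], [0, 0, 0], [0, 0, 0], [0, 0, 0], [0, 0, 0]], "dr": [[0, 0, 0], [0, 0, 0], [0, 0, 0], [0, 0, 0], [0, 0, 0], [0, 0, 0], [0, 0, 0], [0, 0, 0], [0, 0, 0.1129], [0, 0, 0.1129], [0, 0, 0.1129], [0, 0, 0.1129], [0, 0, 0.1129], [0, 0, 0.1129], [0, 0, 0.1129], [0, 0, 0.1129], [0, 0, 0.1129], [0, 0, 0.1129], [0, 0, 0.1129], [0, 0, 0.1129]], "grip": [0.078, 0.078, 0.078, 0.078, 0.078, 0.078, 0.078, 0.085, 0.085, 0.085, 0.085, 0.085, 0.085, 0.085, 0.085, 0.085, 0.085, 0.085, 0.085, 0.085]}}

```text
clock: 27.97
ee_pos: [0.6119, 0.1734, 0.1834]
tool_rot: [0.168, 3.137, 0.001]
force: [0.1, 1.0, -0.3]
grip_width: 0.085
gripper_force: 0.0
```

>>> {"op": "jog_arm", "data": {"slide": [[-0.02, -0.03, -0.01], [0, -0.02, 0], [0, 0, 0], [0, 0, 0]], "dr": [[0, 0, 0], [0, 0, 0], [0, 0, 0], [0, 0, 0]], "grip": [0.085, 0.085, 0.085, 0.085]}}

```text
clock: 28.3
ee_pos: [0.6269, 0.1198, 0.1934]
tool_rot: [0.164, 3.137, 0.0]
force: [0.3, -0.7, -0.2]
grip_width: 0.085
gripper_force: 0.0
```

```bash
cat >> h.py <<'E'
def bluecheck(z=.058):
    c,im=snap("wrist"); boxtops(c,im,z); return c,im
E
python3 - <<'E'
from h import *
go([.466,-.374,.25],84.2); bluecheck()
E
```

```text
tcp [0.6269 0.1198 0.1934] tooly ang 84.02 tilt [ 6.e-04  0.e+00 -1.e+00] t 28.3 w 0.085 F [ 0.3 -0.7 -0.2]
dr z -0.0031
slide [ 0.1101 -0.5075 -0.0567]
box top [0.6017 0.0732] base [0.6063 0.0674] width 0.0584 px [193. 169.] 
box top [0.6103 0.1688] base [0.6158 0.1734] width 0.0578 px [315. 163.]
```

>>> {"op": "jog_arm", "data": {"slide": [[0, 0, -0.03], [0.0066, -0.0377, 0], [0.0066, -0.0377, 0], [0.0066, -0.0377, 0], [0.0066, -0.0377, 0], [0.0066, -0.0377, 0], [0.0066, -0.0377, 0], [0.0066, -0.0377, 0], [0.0066, -0.0377, 0], [0.0066, -0.0377, 0], [0.0066, -0.0377, 0], [0.0066, -0.0377, 0], [0.0066, -0.0377, 0], [0.0066, -0.0377, 0], [0, 0, 0], [0, 0, 0], [0, 0, 0]], "dr": [[0, 0, 0], [0, 0, 0], [0, 0, 0], [0, 0, 0], [0, 0, 0], [0, 0, 0], [0, 0, 0], [0, 0, 0], [0, 0, 0], [0, 0, 0], [0, 0, 0], [0, 0, 0], [0, 0, 0], [0, 0, 0], [0, 0, 0], [0, 0, 0], [0, 0, 0]], "grip": [0.085, 0.085, 0.085, 0.085, 0.085, 0.085, 0.085, 0.085, 0.085, 0.085, 0.085, 0.085, 0.085, 0.085, 0.085, 0.085, 0.085]}}

```text
clock: 29.77
ee_pos: [0.4927, -0.3557, 0.2223]
tool_rot: [0.157, 3.137, 0.003]
force: [0.3, 0.5, 0.7]
grip_width: 0.0849
gripper_force: 0.0
```

```bash
python3 - <<'E'
from h import *
go([.466,-.374,.026],84.2); c,im=bluecheck(.036)
for p,s in blobs(im,(80,130,30),(100,255,255),300): print("turq",p.round(),pt(c,*p,.02).round(3))
print(get_obs()["joint_positions"].round(3))
E
```

```text
tcp [ 0.4927 -0.3557  0.2223] tooly ang 84.28 tilt [ 5.0e-04  1.6e-03 -1.0e+00] t 29.77 w 0.0849 F [0.3 0.5 0.7]
dr z 0.0015
slide [ 0.0247 -0.0212  0.1963]
box top [ 0.4646 -0.3737] base [ 0.4681 -0.3758] width 0.0573 px [234. 154.] 
turq [126.  87.] [ 0.395 -0.467  0.02 ]
turq [130. 201.] [ 0.505 -0.486  0.02 ]
[ 0.276  0.513  0.381  1.698 -0.225  0.974  2.212]
```

>>> {"op": "jog_arm", "data": {"slide": [[0.0245, -0.022, 0], [0, 0, 0.035], [0, 0, 0.035], [0, 0, 0.035], [0, 0, 0.035], [0, 0, 0.03], [0, 0, 0.017], [0, 0, 0.009], [0, 0, 0], [0, 0, 0], [0, 0, 0], [0, 0, 0], [0, 0, 0], [0, 0, 0]], "dr": [[0, 0, 0], [0, 0, 0], [0, 0, 0], [0, 0, 0], [0, 0, 0], [0, 0, 0], [0, 0, 0], [0, 0, 0], [0, 0, 0], [0, 0, 0], [0, 0, 0], [0, 0, 0], [0, 0, 0], [0, 0, 0]], "grip": [0.082, 0.082, 0.082, 0.082, 0.082, 0.082, 0.082, 0.082, 0.082, 0.04, 0.04, 0.04, 0.04, 0.04], "newtons": 45}}

```text
clock: 30.98
ee_pos: [0.4665, -0.3774, 0.0284]
tool_rot: [0.159, 3.135, -0.002]
force: [-0.1, 1.3, 7.3]
grip_width: 0.0588
gripper_force: 48.6
```

>>> {"op": "jog_arm", "data": {"slide": [[0, 0, -0.02], [0, 0, -0.03], [0, 0, -0.035], [0, 0, -0.035], [0.0008, 0.0384, 0], [0.0008, 0.0384, 0], [0.0008, 0.0384, 0], [0.0008, 0.0384, 0], [0.0008, 0.0384, 0], [0.0008, 0.0384, 0], [0.0008, 0.0384, 0], [0.0008, 0.0384, 0], [0.0008, 0.0384, 0], [0.0008, 0.0384, 0], [0.0008, 0.0384, 0], [0.0005, 0.0383, 0], [0, 0, 0.03], [0, 0, 0.03], [0, 0, 0], [0, 0, 0]], "dr": [[0, 0, 0], [0, 0, 0], [0, 0, 0], [0, 0, 0], [0, 0, 0], [0, 0, 0], [0, 0, 0], [0, 0, 0], [0, 0, 0], [0, 0, 0], [0, 0, 0], [0, 0, 0], [0, 0, 0], [0, 0, 0], [0, 0, 0], [0, 0, 0], [0, 0, 0], [0, 0, 0], [0, 0, 0], [0, 0, 0]], "grip": [0.04, 0.04, 0.04, 0.04, 0.04, 0.04, 0.04, 0.04, 0.04, 0.04, 0.04, 0.04, 0.04, 0.04, 0.04, 0.04, 0.04, 0.04, 0.04, 0.04]}}

```text
clock: 32.65
ee_pos: [0.5015, 0.0818, 0.0863]
tool_rot: [-0.16, -3.135, 0.002]
force: [0.6, -0.7, -0.2]
grip_width: 0.0589
gripper_force: 49.1
```

```bash
python3 - <<'E'
from h import *
go([.5045,.0818,.0503],84.2)
c,im=bluecheck(); cv2.imwrite("pics/w10_r.png",im)
# held box low front edge at z = tcp - .0284 + 0
m=cv2.inRange(cv2.cvtColor(im,cv2.COLOR_BGR2HSV),*BLUE); col=np.where(m[:,254]>0)[0]; print(col[:3],col[-3:]); z=get_obs()["ee_pos"][2]-.0284
P=pt(c,254,col[0],z); print("front",P,"centre~",P[:2]+.03*np.array([.9947,-.1026]))
E
```

```text
tcp [0.5015 0.0818 0.0863] tooly ang 84.15 tilt [-2.4e-03 -9.0e-04 -1.0e+00] t 32.65 w 0.0589 F [ 0.6 -0.7 -0.2]
dr z -0.0009
slide [-0.0031  0.0004  0.036 ]
box top [0.5712 0.1462] base [0.6547 0.1827] width 0.0188 px [398. 367.] 
box top [0.5342 0.0778] base [0.5169 0.0796] width 0.0769 px [253. 264.] 
[192 193 194] [349 350 351]
front [0.47294935 0.08395242 0.05903871] centre~ [0.50279035 0.08087442]
```

>>> {"op": "jog_arm", "data": {"slide": [[-0.0022, 0.0005, 0], [0, 0, 0.015], [0, 0, 0.012], [0, 0, 0.006], [0, 0, 0.003], [0, 0, 0.001], [0, 0, 0], [0, 0, 0]], "dr": [[0, 0, 0], [0, 0, 0], [0, 0, 0], [0, 0, 0], [0, 0, 0], [0, 0, 0], [0, 0, 0], [0, 0, 0]], "grip": [0.04, 0.04, 0.04, 0.04, 0.04, 0.04, 0.04, 0.04]}}

```text
clock: 33.37
ee_pos: [0.5044, 0.0823, 0.0503]
tool_rot: [-0.16, -3.137, -0.0]
force: [-3.8, -0.8, 7.9]
grip_width: 0.0586
gripper_force: 50.2
```

>>> {"op": "jog_arm", "data": {"slide": [[0, 0, -0.001], [0, 0, 0], [0, 0, 0], [0, 0, 0], [0, 0, -0.015], [0, 0, -0.035], [0, 0, -0.04], [0, 0, -0.04], [-0.03, 0.01, -0.02], [-0.03, 0.01, -0.02], [-0.03, 0.01, -0.02], [0, 0, -0.03], [0, 0, -0.03], [0, 0, -0.03], [0, 0, 0], [0, 0, 0], [0, 0, 0]], "dr": [[0, 0, 0], [0, 0, 0], [0, 0, 0], [0, 0, 0], [0, 0, 0], [0, 0, 0], [0, 0, 0], [0, 0, 0], [0, 0, 0], [0, 0, 0], [0, 0, 0], [0, 0, 0], [0, 0, 0], [0, 0, 0], [0, 0, 0], [0, 0, 0], [0, 0, 0]], "grip": [0.075, 0.075, 0.075, 0.075, 0.075, 0.075, 0.075, 0.085, 0.085, 0.085, 0.085, 0.085, 0.085, 0.085, 0.085, 0.085, 0.085]}}

```text
clock: 34.78
ee_pos: [0.5968, 0.1034, 0.3298]
tool_rot: [-0.159, -3.137, 0.0]
force: [-1.0, -0.5, -0.9]
grip_width: 0.0852
gripper_force: 0.0
```

```bash
python3 - <<'E'
from h import *
go(None); c,im=view("wrist","w11"); boxtops(c,im,.058)
E
```

```text
tcp [0.5968 0.1034 0.3298] tooly ang 84.19 tilt [-1.e-03 -1.e-04 -1.e+00] t 34.78 w 0.0852 F [-1.  -0.5 -0.9]
box top [0.601  0.0727] base [0.607  0.0696] width 0.0588 px [228. 172.] 
box top [0.6101 0.1687] base [0.6169 0.1736] width 0.0575 px [310. 168.] 
box top [0.5048 0.0831] base [0.5024 0.0806] width 0.0583 px [229.  87.]
```

View pics/w11.png

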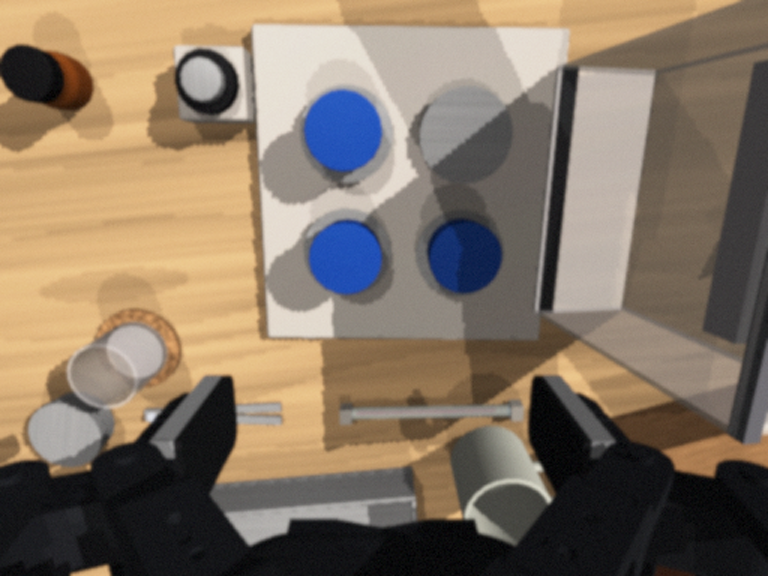

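All three boxes stand centred on their perches: (344,131), (346,257) and (465,256). The beaker's base at (136,352) is centred on the coaster. The hood bar is next.

>>> {"op": "jog_arm", "data": {"slide": [[0, 0, -0.03], [0.0052, 0.0369, 0], [0.0052, 0.0369, 0], [0.0052, 0.0369, 0], [0.0052, 0.0369, 0], [0.0053, 0.037, 0], [0.0053, 0.037, 0], [0.0053, 0.037, 0], [0, 0, 0], [0, 0, 0], [0, 0, 0.03], [0, 0, 0.03], [0, 0, 0.02], [0, 0, 0.018], [0, 0, 0], [0, 0, 0]], "dr": [[0, 0, 0], [0, 0, 0], [0, 0, 0], [0, 0, 0], [0, 0, 0], [0, 0, 0], [0, 0, 0], [0, 0, 0], [0, 0, 0], [0, 0, 0], [0, 0, 0], [0, 0, 0], [0, 0, 0], [0, 0, 0], [0, 0, 0], [0, 0, 0]], "grip": [0.04, 0.04, 0.04, 0.04, 0.04, 0.04, 0.04, 0.04, 0.04, 0.04, 0.04, 0.04, 0.04, 0.04, 0.04, 0.04]}}

```text
clock: 36.17
ee_pos: [0.5867, 0.3626, 0.2613]
tool_rot: [-0.162, -3.135, 0.004]
force: [0.3, 0.2, 0.6]
grip_width: 0.0399
gripper_force: 0.0
```

>>> {"op": "jog_arm", "data": {"slide": [[0, 0, 0], [0, 0, 0], [0, 0, 0], [0, 0, 0], [0, 0, 0]], "dr": [[0, 0, 0], [0, 0, 0], [0, 0, 0], [0, 0, 0], [0, 0, 0]], "grip": [0, 0, 0, 0, 0], "newtons": 45}}

```text
clock: 36.58
ee_pos: [0.5879, 0.3643, 0.2642]
tool_rot: [0.16, 3.135, 0.002]
force: [-0.2, -0.8, 6.3]
grip_width: 0.0099
gripper_force: 44.1
```

>>> {"op": "jog_arm", "data": {"slide": [[0, -0.0111, -0.005], [0, -0.0113, -0.0045], [0, -0.0115, -0.004], [0, -0.0116, -0.0035], [0, -0.0118, -0.003], [0, -0.0119, -0.0025], [0, -0.012, -0.0019], [0, -0.0121, -0.0014], [0, -0.0121, -0.0009], [0, -0.0121, -0.0003], [0, -0.0121, 0.0002], [0, -0.0121, 0.0007], [0, -0.0121, 0.0013], [0, -0.012, 0.0018], [0, -0.0119, 0.0023], [0, -0.0118, 0.0028], [0, -0.0117, 0.0034], [0, -0.0115, 0.0039], [0, -0.0113, 0.0044], [0, -0.0111, 0.0049]], "dr": [[0, 0, 0], [0, 0, 0], [0, 0, 0], [0, 0, 0], [0, 0, 0], [0, 0, 0], [0, 0, 0], [0, 0, 0], [0, 0, 0], [0, 0, 0], [0, 0, 0], [0, 0, 0], [0, 0, 0], [0, 0, 0], [0, 0, 0], [0, 0, 0], [0, 0, 0], [0, 0, 0], [0, 0, 0], [0, 0, 0]], "grip": [0, 0, 0, 0, 0, 0, 0, 0, 0, 0, 0, 0, 0, 0, 0, 0, 0, 0, 0, 0]}}

```text
clock: 38.25
ee_pos: [0.5618, 0.1295, 0.2631]
tool_rot: [-0.159, -3.135, 0.0]
force: [-3.0, 4.4, 1.0]
grip_width: 0.0102
gripper_force: 46.8
```

>>> {"op": "jog_arm", "data": {"slide": [[0, -0.0109, 0.0054], [0, -0.0107, 0.0058], [0, -0.0104, 0.0063], [0, -0.0101, 0.0067], [0, -0.0098, 0.0072], [0, -0.0095, 0.0076], [0, -0.0091, 0.008], [0, -0.0088, 0.0084], [0, -0.0084, 0.0088], [0, -0.008, 0.0091], [0, -0.0076, 0.0095], [0, -0.0072, 0.0098], [0, -0.0067, 0.0101], [0, -0.0063, 0.0104], [0, -0.0058, 0.0107], [0, -0.0027, 0.0055], [0, -0.0026, 0.0054], [0, 0, 0]], "dr": [[0, 0, 0], [0, 0, 0], [0, 0, 0], [0, 0, 0], [0, 0, 0], [0, 0, 0], [0, 0, 0], [0, 0, 0], [0, 0, 0], [0, 0, 0], [0, 0, 0], [0, 0, 0], [0, 0, 0], [0, 0, 0], [0, 0, 0], [0, 0, 0], [0, 0, 0], [0, 0, 0]], "grip": [0, 0, 0, 0, 0, 0, 0, 0, 0, 0, 0, 0, 0, 0, 0, 0, 0, 0]}}

```text
clock: 39.75
ee_pos: [0.547, -0.0036, 0.1268]
tool_rot: [-0.159, -3.132, 0.0]
force: [-1.7, 5.6, -5.4]
grip_width: 0.01
gripper_force: 43.8
```

>>> {"op": "jog_arm", "data": {"slide": [[0, -0.0018, 0.004], [0, -0.0017, 0.004], [0, -0.0016, 0.004], [0, -0.0015, 0.004], [0, -0.0015, 0.004], [0, -0.0014, 0.004], [0, -0.0013, 0.004], [0, -0.0012, 0.004], [0, -0.0011, 0.004], [0, -0.0007, 0.0025], [0, -0.0006, 0.0025], [0, -0.0004, 0.0015], [0, 0, 0], [0, 0, 0]], "dr": [[0, 0, 0], [0, 0, 0], [0, 0, 0], [0, 0, 0], [0, 0, 0], [0, 0, 0], [0, 0, 0], [0, 0, 0], [0, 0, 0], [0, 0, 0], [0, 0, 0], [0, 0, 0], [0, 0, 0], [0, 0, 0]], "grip": [0, 0, 0, 0, 0, 0, 0, 0, 0, 0, 0, 0, 0, 0]}}

```text
clock: 40.92
ee_pos: [0.5457, -0.017, 0.0878]
tool_rot: [-0.158, -3.133, -0.004]
force: [-12.1, 7.7, 28.0]
grip_width: 0.0095
gripper_force: 47.2
```

>>> {"op": "jog_arm", "data": {"slide": [[0, 0, 0.0015], [0, 0, 0.0015], [0, 0, 0], [0, 0, 0]], "dr": [[0, 0, 0], [0, 0, 0], [0, 0, 0], [0, 0, 0]], "grip": [0, 0, 0, 0]}}

```text
clock: 41.25
ee_pos: [0.5458, -0.017, 0.0875]
tool_rot: [-0.158, -3.133, -0.006]
force: [-22.8, 8.0, 58.3]
grip_width: 0.0102
gripper_force: 50.5
```

```bash
python3 - <<'E'
from h import *
go(None)
a=cv2.cvtColor(cv2.imread("pics/scene0.png"),cv2.COLOR_BGR2GRAY); c,im=view("scene","s12"); b=cv2.cvtColor(im,cv2.COLOR_BGR2GRAY)
# hood far (+y) corner region compared with the start, where the arm hides little
for d in [(0,0)]:
    t=a[215:290,375:415]; r=cv2.matchTemplate(b[205:300,365:425],t,cv2.TM_CCOEFF_NORMED); print(cv2.minMaxLoc(r))
E
```

```text
tcp [ 0.5458 -0.017   0.0875] tooly ang 84.21 tilt [-0.0048  0.0042 -1.    ] t 41.25 w 0.0102 F [-22.8   8.   58.3]
(-0.16914595663547516, 0.9605377316474915, (18, 20), (9, 10))
```

>>> {"op": "jog_arm", "data": {"slide": [[0, 0, -0.003], [0, 0, -0.002], [0, 0, 0], [0, 0, 0], [0, 0, 0], [0, 0, -0.03], [0, 0, -0.04], [0, 0, -0.04], [0, 0, -0.04], [0, 0, -0.012], [0, 0, 0], [0, 0, 0]], "dr": [[0, 0, 0], [0, 0, 0], [0, 0, 0], [0, 0, 0], [0, 0, 0], [0, 0, 0], [0, 0, 0], [0, 0, 0], [0, 0, 0], [0, 0, 0], [0, 0, 0], [0, 0, 0]], "grip": [0, 0, 0.04, 0.04, 0.04, 0.04, 0.04, 0.04, 0.04, 0.04, 0.04, 0.04]}}

```text
clock: 42.3
ee_pos: [0.5483, -0.0189, 0.2508]
tool_rot: [0.16, 3.136, -0.001]
force: [-1.4, -0.3, -1.1]
grip_width: 0.0397
gripper_force: 0.0
```

```bash
python3 - <<'E'
from h import *
go([.5464,-.0172,.2483]); c,im=view("wrist","w13")
c1,im1=load("w1")
a=cv2.cvtColor(im1,cv2.COLOR_BGR2GRAY);b=cv2.cvtColor(im,cv2.COLOR_BGR2GRAY)
def m(u0,u1,v0,v1):
    r=cv2.matchTemplate(b[v0-12:v1+12,u0-12:u1+12],a[v0:v1,u0:u1],cv2.TM_CCOEFF_NORMED); _,s,_,l=cv2.minMaxLoc(r); return np.array(l)-12,round(s,3)
print("bar",m(252,275,110,135),m(250,275,225,252),"pod",m(214,272,52,112),"lamp",m(430,505,60,110),"hood edge",m(315,345,45,70))
E
```

```text
tcp [ 0.5483 -0.0189  0.2508] tooly ang 84.15 tilt [ 1.4e-03 -5.0e-04 -1.0e+00] t 42.3 w 0.0397 F [-1.4 -0.3 -1.1]
slide [0.0021 0.0015 0.0025]
bar (array([-3, -3]), 0.935) (array([-2, -9]), 0.958) pod (array([ 2, -2]), 0.988) lamp (array([-10,  -3]), 0.986) hood edge (array([-7,  0]), 0.938)
```

The bar and hood top now sit lower than at the start, so the hood was ajar then. I'll confirm by touching the bar from above; shut means contact at TCP z ≈ 0.105.

>>> {"op": "jog_arm", "data": {"slide": [[0.002, 0.002, 0], [0, 0, 0.035], [0, 0, 0.035], [0, 0, 0.03], [0, 0, 0.025], [0, 0, 0.01], [0, 0, 0.004], [0, 0, 0.003], [0, 0, 0.003], [0, 0, 0.002], [0, 0, 0], [0, 0, 0]], "dr": [[0, 0, 0], [0, 0, 0], [0, 0, 0], [0, 0, 0], [0, 0, 0], [0, 0, 0], [0, 0, 0], [0, 0, 0], [0, 0, 0], [0, 0, 0], [0, 0, 0], [0, 0, 0]], "grip": [0, 0, 0, 0, 0, 0, 0, 0, 0, 0, 0, 0]}}

```text
clock: 43.35
ee_pos: [0.5472, -0.0161, 0.105]
tool_rot: [0.16, 3.135, 0.001]
force: [-0.5, -0.2, 5.7]
grip_width: -0.0002
gripper_force: 2.5
```

>>> {"op": "jog_arm", "data": {"slide": [[0, 0, 0.0015], [0, 0, 0.0015], [0, 0, 0], [0, 0, 0]], "dr": [[0, 0, 0], [0, 0, 0], [0, 0, 0], [0, 0, 0]], "grip": [0, 0, 0, 0]}}

```text
clock: 43.68
ee_pos: [0.5473, -0.0162, 0.1044]
tool_rot: [0.16, 3.135, 0.003]
force: [-10.6, -0.0, 34.5]
grip_width: 0.0001
gripper_force: 17.3
```

>>> {"op": "jog_arm", "data": {"slide": [[0, 0, -0.02], [0, 0, -0.03], [0.0303, -0.0049, 0], [0.0303, -0.0049, 0], [0.0302, -0.0049, 0], [0, 0, 0], [0, 0, 0.03], [0, 0, 0.03], [0, 0, 0.02], [0, 0, 0.008], [0, 0, 0], [0, 0, 0]], "dr": [[0, 0, 0], [0, 0, 0], [0, 0, 0], [0, 0, 0], [0, 0, 0], [0, 0, 0], [0, 0, 0], [0, 0, 0], [0, 0, 0], [0, 0, 0], [0, 0, 0], [0, 0, 0]], "grip": [0, 0, 0, 0, 0, 0, 0, 0, 0, 0, 0, 0]}}

```text
clock: 44.68
ee_pos: [0.4542, -0.0212, 0.0633]
tool_rot: [-0.16, -3.136, -0.001]
force: [-3.4, 1.7, 4.2]
grip_width: 0.0002
gripper_force: 2.3
```

>>> {"op": "jog_arm", "data": {"slide": [[0, 0, 0.002], [0, 0, 0.002], [0, 0, 0], [0, 0, 0]], "dr": [[0, 0, 0], [0, 0, 0], [0, 0, 0], [0, 0, 0]], "grip": [0, 0, 0, 0]}}

```text
clock: 45.02
ee_pos: [0.4545, -0.0213, 0.0622]
tool_rot: [-0.161, -3.137, -0.004]
force: [-14.4, 1.0, 54.4]
grip_width: -0.0001
gripper_force: 27.0
```

>>> {"op": "jog_arm", "data": {"slide": [[0, 0, -0.005], [0, 0, -0.002], [0, 0, 0], [0, 0, 0]], "dr": [[0, 0, 0], [0, 0, 0], [0, 0, 0], [0, 0, 0]], "grip": [0, 0, 0, 0]}}

```text
clock: 45.35
ee_pos: [0.4551, -0.0213, 0.0662]
tool_rot: [0.159, 3.136, 0.0]
force: [-0.2, 1.2, 2.9]
grip_width: 0.0
gripper_force: 1.5
```

>>> {"op": "jog_arm", "data": {"slide": [[0, 0, -0.002], [0, 0, 0], [0, 0, 0]], "dr": [[0, 0, 0], [0, 0, 0], [0, 0, 0]], "grip": [0, 0, 0]}}

```text
clock: 45.6
ee_pos: [0.4552, -0.0213, 0.0677]
tool_rot: [0.159, 3.136, 0.0]
force: [0.7, 0.7, 1.8]
grip_width: 0.0
gripper_force: 1.1
```

>>> {"op": "jog_arm", "data": {"slide": [[0, 0, -0.004], [0, 0, 0], [0, 0, 0]], "dr": [[0, 0, 0], [0, 0, 0], [0, 0, 0]], "grip": [0, 0, 0]}}

```text
clock: 45.85
ee_pos: [0.4542, -0.0215, 0.0715]
tool_rot: [-0.159, -3.137, 0.0]
force: [-0.4, -0.6, -0.1]
grip_width: 0.0002
gripper_force: 0.0
```

The button is springy (2.9 N, then 1.8 N, then 0 while rising) with a hard bottom, so it was fully pressed. I'll retreat and do a final numeric check.

>>> {"op": "jog_arm", "data": {"slide": [[0, 0, -0.03], [0, 0, -0.04], [0, 0, -0.04], [0, 0, -0.04], [0, 0, -0.04], [0, 0, -0.04], [-0.03, 0.01, -0.02], [-0.03, 0.01, -0.02], [-0.03, 0.01, 0], [0, 0, 0], [0, 0, 0], [0, 0, 0]], "dr": [[0, 0, 0], [0, 0, 0], [0, 0, 0], [0, 0, 0], [0, 0, 0], [0, 0, 0], [0, 0, 0], [0, 0, 0], [0, 0, 0], [0, 0, 0], [0, 0, 0], [0, 0, 0]], "grip": [0.04, 0.04, 0.04, 0.04, 0.04, 0.04, 0.04, 0.04, 0.04, 0.04, 0.04, 0.04]}}

```text
clock: 46.85
ee_pos: [0.546, -0.0012, 0.3406]
tool_rot: [-0.16, -3.135, 0.001]
force: [0.7, 0.4, -0.4]
grip_width: 0.04
gripper_force: 0.0
```

```bash
python3 - <<'E'
from h import *
go(None); c,im=view("wrist","w14")
m=cv2.inRange(cv2.cvtColor(im,cv2.COLOR_BGR2HSV),(105,60,20),(130,255,255))
k=cv2.connectedComponentsWithStats(m)
for i in range(1,k[0]):
    if k[2][i][4]>300: print(k[3][i].round(1),k[2][i],pt(c,*k[3][i],.05).round(4))
E
```

```text
tcp [ 0.546  -0.0012  0.3406] tooly ang 84.15 tilt [-2.3e-03 -7.0e-04 -1.0e+00] t 46.85 w 0.04 F [ 0.7  0.4 -0.4]
```

```bash
python3 - <<'E'
from h import *
c,im=load("w14")
for P in((.5045,.0818,.058),(.6035,.0715,.058),(.613,.171,.058),(.5135,.181,.022)):
    u=proj(c,P); print(u.round(),im[int(u[1]),int(u[0])] if 0<=u[0]<512 and 0<=u[1]<384 else "")
d=cv2.GaussianBlur(im,(3,3),0).astype(int); m=((d[:,:,0]-d[:,:,2])>18).astype(np.uint8); k=cv2.connectedComponentsWithStats(m)
for i in range(1,k[0]):
    if k[2][i][4]>300: print(k[3][i].round(1),k[2][i],pt(c,*k[3][i],.05).round(4))
E
```

```text
[320. 123.] [169 158 157]
[316. 203.] [164 156 153]
[393. 202.] [92 87 90]
[391. 121.] [86 85 86]
```

```bash
python3 - <<'E'
from h import *
c,im=load("w14")
d=cv2.GaussianBlur(im,(5,5),0).astype(int); 
for t in(7,9):
    m=((d[:,:,0]-d[:,:,2])>t).astype(np.uint8); k=cv2.connectedComponentsWithStats(cv2.morphologyEx(m,cv2.MORPH_OPEN,np.ones((3,3))))
    for i in range(1,k[0]):
        if k[2][i][4]>150: print(t,k[3][i].round(1),k[2][i],pt(c,*k[3][i],.05).round(4))
cv2.imwrite("pics/w14c.png",cv2.resize(np.clip(128+(d[60:280,230:500]-128)*1.5,0,255).astype(np.uint8),None,fx=2.5,fy=2.5))
E
```

```text
7 [319.3 122. ] [ 296   99   48   48 1797] [0.5031 0.0827 0.05  ]
7 [314.4 199.9] [ 293  179   45   43 1517] [0.602  0.0713 0.05  ]
7 [403.1 200.4] [394 181  20  40 567] [0.6146 0.187  0.05  ]
9 [319.3 121.9] [ 296   99   47   47 1707] [0.503  0.0827 0.05  ]
9 [314.7 200.4] [ 294  181   43   40 1370] [0.6028 0.0716 0.05  ]
9 [403.4 200.5] [395 182  19  38 504] [0.6148 0.1874 0.05  ]
```

```bash
python3 -c "
from plant import order
print(order.job_done())"
```

```text
the job is handed in; nothing more can be done
None
```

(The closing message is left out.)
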